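# Stand the loose coaster up in the wire rack

### The arm

A 6-joint arm with a two-finger parallel gripper is mounted at the origin on the work surface. World frame = base frame: x ahead of the robot, y to its left, z up, the work surface at z = 0. Lengths are in mm, angles in rad, forces in N, time in s.
With the tool pointing down it reaches from about 250 to 800 mm from the base axis. Payload 3.9 kg.
Tool frame: the origin (TCP) lies midway between the tips of the shut fingers; the grasp point (between the pads) lies 19 mm behind it; z points along the fingers, x is the direction in which the jaws open and shut, and the axes are right-handed (so a half turn about z gives the same grasp; the last joint's range is limited). The gripper opens to 85 mm and grips with 20 to 120 N. Pads are 22 mm wide; open, the fingers measure 114 mm over their backs; the gripper's body (76 mm by 85 mm) begins 54 mm behind the grasp point. The pads swing forward as they close: fully open they stand 13 mm farther back than shut.
Start: joints at [-1.337, 0.26, -0.138, 1.173, 0, 1.571], TCP at [121.626, -510.708, 231.304] pointing down, gripper open.
Joint ranges: [-2.78, 2.78], [-0.83, 1.72], [-1.28, 1.37], [-1.9, 2.12], [-1.57, 1.48], [-3.14, 3.14]. Speed limits (rad/s): [2.57, 2.57, 3.14, 3.14, 3.14, 3.14].

### API

Orientations are given as a 3x3 rotation matrix whose columns are the frame's x, y, z axes.
In Python, from rig import observe, capture, job_done gives the robot as it stands. The module is installed in compiled form; this text tells all that it offers.
- The arm moves only by the shell command python3 -m jog 'ROWS' [FORCE]. ROWS is text: rows parted by semicolons, each of 7 numbers parted by spaces: the shift along the tool's x, y, z in m, then the turn, a rotation vector about the tool's x, y, z in rad, then the opening, from 0 (shut) to 1 (fully open). A call has 1 to 10 rows; each row shifts and turns the commanded pose from where the row before left it, along the tool's axes as they then stand; what a row does not reach is not made up. A row lasts 1/10 s, in which the tool goes at most 50 mm and 8.59 degrees, less where a joint would pass 70% of its speed; a pose out of reach is approached as far as the arm can. A call is refused whole if a number of a shift passes 0.05 or a number of a turn 0.15, either way. A call with a gripper value outside its range is refused whole. The fingers move at their own pace and stop on an object; FORCE is the grip in N (left out, the last holds). Time passes only in rows, so rows that do not move let the fingers close. It gives the time, the measured TCP pose, the force and the opening at its end, in the units of the state.
- observe(): the state, without advancing time (a new reading comes with each control period).
- capture(name): name is "scene" or "top"; returns a dict with "image" (400x640x3 uint8, red, green, blue), "mtx" (3x3 intrinsics, pixels), "position" and "orientation" of the camera in the world. Camera axes: x right, y up, looking along -z (the intrinsics and any distortion apply to the point x, -y, -z); pixel columns grow to the right and rows downward; lengths in mm; the calibration is good to about 2 mm. A picture is of the moment at which its call begins. There is no depth.
- job_done(): hands the job in, once; it reports no verdict.
The state is a dict: "time_s": time; "joint_positions": joint angles; "joint_velocities": joint speeds; "joint_efforts": joint torques, N m; "ee_pos": TCP position; "eef_rot": TCP orientation; "ft_force": force on the tool from outside, world axes, zero at the start; "moment": the same for the moment, N m; "finger_gap": opening from 0.0 (shut) to 1.0 (fully open).
Only numpy, scipy, OpenCV 4.12 (cv2) and the standard library are available. Lean on these libraries where they do the work, as an engineer would, in place of code of your own. Each camera call takes 0.05 s, during which the arm holds its last target.

### The job

A round glass coaster was left lying on the shut lid of the low oak box. Stand it up in the empty steel rack behind the box, in the middle of that rack, its foot between the short front tines and the tall back tines and leaning back on the tall ones; it need not be picked up, but can be slid along the lid in front of the rack, tipped over the lid's far edge into the slot and pushed upright. Leave the coaster that already stands in the other rack, and the other things on the table, where they are.

Things in the scene. Friction and masses are not known exactly. Their poses are not given: they have to be found in the camera images.
- coaster_mid (a point): centre (half-way through the thickness) of the loose pale clear glass coaster, a disc 100 mm across and 8 mm thick, about 150 g, lying flat on the box lid at the start (wider than many grippers open; meant to be pushed). Its z axis is the disc's axis: vertical while it lies flat, level when it stands
- step: the fixed low oak box with shut lid: 140 mm (its x) by 300 mm (its y) by 36 mm high, smooth flat top. Origin: centre of its underside, on the table. Its +x points away from the robot; the far edge of the lid, over which the coaster tips, is at its x = +70 mm, with a free drop of 36 mm to the table behind it
- lid_edge (a point): middle of the lid's far top edge, 36 mm above the table, axes as the box. A coaster pushed off the lid tips once its centre is just past this edge; its far rim then drops behind the rack's short tines and it rests on the edge, tilted some 30 to 45 degrees, near rim about 60 mm above the table. Moving that rim up and on in an arc about the foot stands it up (a level push can bind on finger friction); just past upright it falls back
- rack_empty: the empty one of two alike fixed steel racks on the table right behind the box, side by side, 74 mm left and right of the box's middle; which is which varies. Axes as the box's. Origin: on the table, centre of the slot (16 mm wide, x -8 to +8 mm), 44 mm behind the lid's edge. A stood coaster has its centre about 52 mm up, 5 to 10 mm behind the origin, and leans back 8 to 13 degrees
- short_tines (a point): midpoint between the tops of the empty rack's two short front tines (12 mm high, 5 mm thick, 30 mm apart between centres, 10.5 mm before the slot's centre). Two 4 mm floor wires run along x from the box to the back strip, also 30 mm apart; the stood disc's rim is cradled between them
- tall_tines (a point): midpoint between the tops of the empty rack's two tall back tines (80 mm high, 5 mm thick, 56 mm apart between centres, leaning away from the robot by 8 degrees; at the table their front faces are 8 mm behind the slot's centre, with a 10 mm high strip joining them)
- rack_full: the other, alike rack (same origin and axes), in which a coaster already stands
- standing: the second coaster, of the same kind (100 mm across, 8 mm thick), loose, standing in rack_full and leaning back on its tall tines; its top is about 103 mm above the table. Origin at its centre; here x is the disc's axis, but for the 8 degree lean. Leave it alone
- mug: white ceramic mug, 82 mm across, 95 mm high, handle to its +y; origin at the centre of its foot. Bystander
- remote: grey plastic remote, 165 x 46 x 18 mm, long along x; origin under its centre. Bystander
- pen: stainless steel pen, 130 mm long along x, 8 mm thick; origin under its centre. Bystander
- tealight: small white ceramic tealight cup, 56 mm across, 45 mm high; origin at the centre of its foot. Bystander
- case: black glasses case, 160 x 62 x 40 mm, long along x; origin under its centre. Bystander
- book: grey paperback, 130 x 196 x 24 mm; origin under its centre. Bystander
Not all that is in view belongs to the job. Of the things like the part that bears coaster_mid, leave any that is black, turquoise or yellow; of the rest the larger one is meant.

How it is judged (in metres and radians):
At the end, for the whole second after the job is handed in: The loose coaster stands at rest in the empty rack: centre within 12 mm sideways of the rack's middle, 6 mm before to 18 mm behind the slot's centre and 45 to 60 mm above the table, within 18 degrees of upright, its face within 20 degrees of square to the rack's x (x of coaster_mid in the frame of rack_empty between -0.006 and 0.018 m and y of coaster_mid in the frame of rack_empty between -0.012 and 0.012 m and z of coaster_mid in the frame of rack_empty between 0.045 and 0.06 m and angle between coaster_mid's own z axis and vertical between 1.26 and 1.88 rad and angle between the z axis of coaster_mid and the x axis of rack_empty, either way round below 0.35 rad and linear speed of coaster below 0.02 m/s and angular speed of coaster below 0.2 rad/s); the robot touches nothing.
It fails at once if the coaster already standing is moved by more than 12 mm (distance of standing from where it was at the start of the episode above 0.012 m).
It fails at once if a bystander is moved by more than 20 mm (distance of any of mug, remote, pen, tealight, case, book from where it was at the start of the episode above 0.02 m).
It also fails if it takes over 56 s, if anything falls off the work surface, if the arm or the gripper's body presses on something with over 40 N, if the wrist force passes 120 N, or if a joint passes its speed limit or range.

## Working session

There is one attempt and no reset: what is moved stays moved. The work goes in short steps, Python scripts to look and compute and a shell command to move; the robot and the scene stay as the last step left them, time stands still between calls to the robot, and variables do not carry over. Pictures are saved under pics/ and viewed, and the job is handed in when it is done.

```bash
mkdir -p pics
python3 - <<'E'
from rig import observe,capture
import cv2,pickle
s=observe();print(s)
d={}
for n in("scene","top"):
    c=capture(n);d[n]=c
    cv2.imwrite(f"pics/{n}0.png",c["image"][:,:,::-1]);print(n,c["mtx"],c["position"],c["orientation"],[k for k in c])
pickle.dump(d,open("c0.pkl","wb"))
E
```

```text
{'time_s': 0.0, 'joint_positions': array([-1.33701862e+00,  2.60661952e-01, -1.39402997e-01,  1.17269735e+00,
       -1.36966408e-05,  1.57077756e+00]), 'joint_velocities': array([ 0.0004942 ,  0.00091296,  0.00139165,  0.00151299,  0.0024616 ,
       -0.00034347]), 'joint_efforts': array([ 5.43998776e-04, -4.05676425e+01,  2.53922617e+01,  1.87755434e-02,
       -1.81774653e-04, -3.34736846e-06]), 'ee_pos': array([ 121.45254496, -510.04147669,  230.46364144]), 'eef_rot': array([[ 2.31671929e-01, -9.72793862e-01, -4.68748629e-04],
       [-9.72791988e-01, -2.31672403e-01,  1.90931720e-03],
       [-1.96596818e-03,  1.36597104e-05, -9.99998067e-01]]), 'ft_force': array([0.22234465, 0.32737781, 0.15866176]), 'moment': array([-0.00977088,  0.0104666 ,  0.01324662]), 'finger_gap': 1.001108526833654}
scene [[498.55044195   0.         322.52705907]
 [  0.         498.55044195 196.58677577]
 [  0.           0.           1.        ]] [1369.11523263 -554.923175   1121.92791915] [[ 0.56182175 -0.60698529  0.56207222]
 [ 0.82713198  0.4240371  -0.36884309]
 [-0.01445715  0.67213198  0.74029021]] ['image', 'mtx', 'position', 'orientation']
top [[459.79966733   0.         316.53145606]
 [  0.         459.79966733 187.43021657]
 [  0.           0.           1.        ]] [ 492.26291295  -62.22898295 1304.76822171] [[-2.53650477e-04  9.97685426e-01 -6.79979817e-02]
 [-9.99984631e-01 -6.29653045e-04 -5.50823831e-03]
 [-5.53830422e-03  6.79955395e-02  9.97670253e-01]] ['image', 'mtx', 'position', 'orientation']
```

View pics/scene0.png

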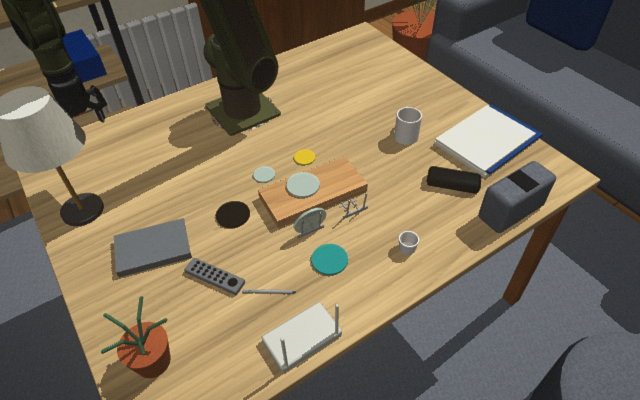

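View pics/top0.png

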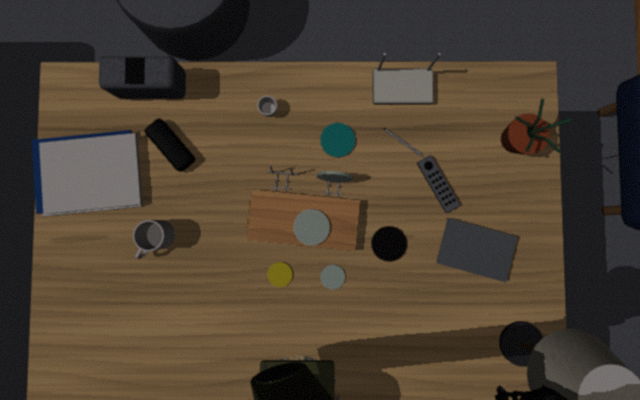

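Candidate discs: pale on the lid (scene 303,184 / top 311,228), small pale on the table (top 332,277), yellow (280,274), black (389,243), turquoise (338,140), plus the one standing in the rack (334,176). Leaving out black, turquoise and yellow, the larger pale one is the disc on the lid. I'll check that in a close crop.

```bash
cat > h.py <<'E'
import numpy as np,cv2,pickle
def ray(c,uv):
    K=c["mtx"];p=np.linalg.inv(K)@[uv[0],uv[1],1.]
    d=c["orientation"]@[p[0],-p[1],-p[2]];return c["position"],d
def at(c,uv,z):
    o,d=ray(c,uv);return o+d*(z-o[2])/d[2]
def proj(c,P):
    q=c["orientation"].T@(np.atleast_2d(P)-c["position"]).T
    q=c["mtx"]@np.array([q[0],-q[1],-q[2]]);return (q[:2]/q[2]).T
def tri(pairs):
    A=np.zeros((3,3));b=np.zeros(3)
    for c,uv in pairs:
        o,d=ray(c,uv);d=d/np.linalg.norm(d);M=np.eye(3)-np.outer(d,d);A+=M;b+=M@o
    return np.linalg.solve(A,b)
def crop(c,x0,y0,w,h,k,f):
    im=c["image"][y0:y0+h,x0:x0+w,::-1]
    im=cv2.resize(im,None,fx=k,fy=k,interpolation=cv2.INTER_CUBIC)
    im=np.clip(im.astype(float)*1.6,0,255).astype('uint8')
    for i in range(0,w,20):cv2.putText(im,str(x0+i),(i*k,8),0,.3,(0,0,255),1);cv2.line(im,(i*k,10),(i*k,14),(0,0,255),1)
    for i in range(0,h,20):cv2.putText(im,str(y0+i),(0,i*k+4),0,.3,(0,0,255),1)
    cv2.imwrite(f,im)
E
python3 - <<'E'
from h import *
d=pickle.load(open("c0.pkl","rb"))
crop(d["top"],235,150,140,110,5,"pics/t1.png");crop(d["scene"],240,140,150,110,5,"pics/s1.png")
E
```

```text
(no output)
```

View pics/t1.png

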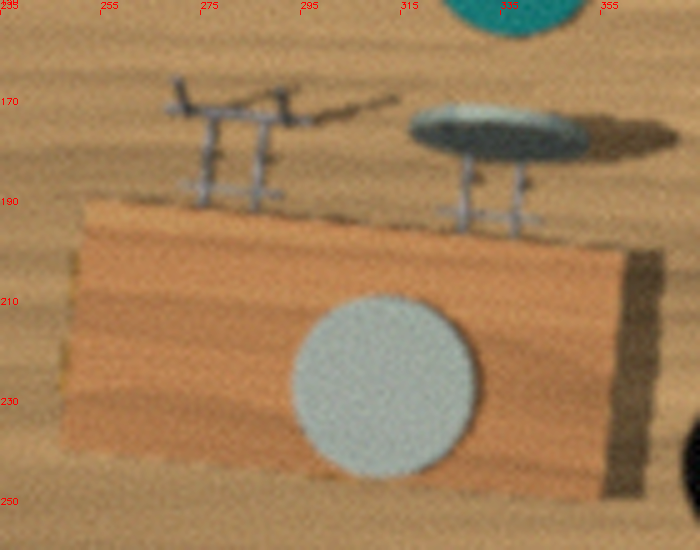

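View pics/s1.png

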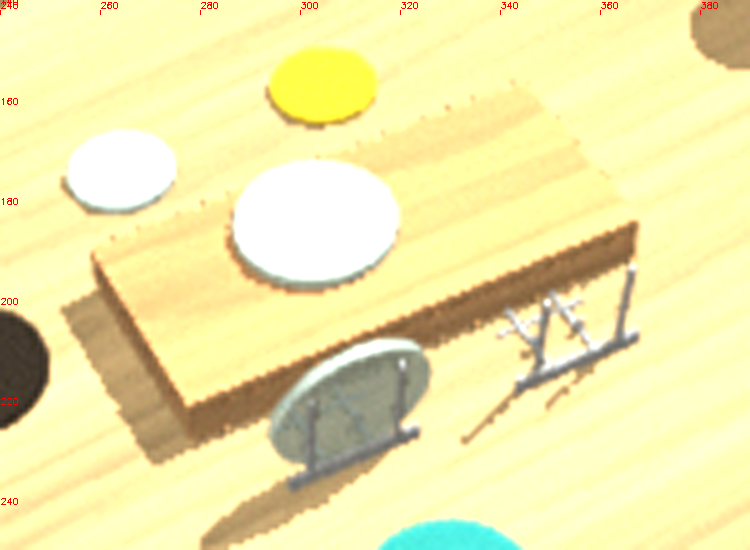

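```bash
cat > m.py <<'E'
from h import *
d=pickle.load(open("c0.pkl","rb"));t,s=d["top"],d["scene"]
from scipy.optimize import least_squares
# box corners order: (+x,+y),(+x,-y),(-x,-y),(-x,+y)
tc=np.array([(252.6,190.6),(359.6,200),(355.6,249.6),(247.4,240.4)])
sc=np.array([(367.4,184.6),(277.6,221.6),(258.4,191.4),(343,157)])
L=np.array([(70,150,36),(70,-150,36),(-70,-150,36),(-70,150,36)],float)
for n,c,q in(("top",t,tc),("scene",s,sc)):
    f=lambda p:(proj(c,np.c_[ (L[:,:2]@np.array([[np.cos(p[2]),np.sin(p[2])],[-np.sin(p[2]),np.cos(p[2])]]))+p[:2]*1,L[:,2]])-q).ravel()
    r=least_squares(f,[470,0,0]);print(n,r.x[:2],np.degrees(r.x[2]),np.abs(r.fun).max())
    for w in q: print(at(c,w,36).round(1))
def blob(c,x0,y0,x1,y1,z):
    im=cv2.cvtColor(c["image"],cv2.COLOR_RGB2HSV)[y0:y1,x0:x1]
    m=(im[...,1]<60).astype('uint8')
    k,l,st,ce=cv2.connectedComponentsWithStats(m);i=1+np.argmax(st[1:,4])
    cn=max(cv2.findContours((l==i).astype('uint8'),0,1)[0],key=cv2.contourArea)
    e=cv2.fitEllipse(cn);u=np.array(e[0])+[x0,y0];print(u,e[1],at(c,u,z).round(1))
print("coaster");blob(t,290,205,335,248,42);blob(s,283,168,322,200,42)
print("rack full/empty predictions")
E
python3 m.py
```

```text
top [488.77546163 -19.96924053] -4.986499106975818 0.7247484255690324
[570.1 121.7  36. ]
[ 543.9 -174.1   36. ]
[ 408.  -162.2   36. ]
[433.  134.7  36. ]
scene [497.60899161 -17.44351183] -5.092824000792752 1.119838753375518
[581.6 123.9  36. ]
[ 550.9 -171.2   36. ]
[ 418.  -158.7   36. ]
[441.6 134.5  36. ]
coaster
[311.31525993 226.80905914] (35.2449836730957, 35.646820068359375) [470.3 -41.   42. ]
[302.5179081  184.31915474] (24.65754508972168, 32.35519790649414) [473.8 -38.1  42. ]
rack full/empty predictions
```

```bash
cat > ov.py <<'E'
from h import *
def fr(p):
    a=p[2];R=np.array([[np.cos(a),-np.sin(a),0],[np.sin(a),np.cos(a),0],[0,0,1]])
    return R,np.array([p[0],p[1],0])
def model(p,ey=1,disc=None):
    R,o=fr(p);Ls=[]
    b=np.array([(70,150,36),(70,-150,36),(-70,-150,36),(-70,150,36),(70,150,36)],float);Ls.append(b)
    for sy in(74,-74):
        O=np.array([114,sy,0])
        for y in(-15,15):
            Ls.append(O+np.array([(-44,y,4),(10,y,4)]));Ls.append(O+np.array([(-10.5,y,0),(-10.5,y,12)]))
        for y in(-28,28):Ls.append(O+np.array([(10.5,y,0),(10.5+80*np.tan(.14),y,80)]))
        Ls.append(O+np.array([(10.5,-28,10),(10.5,28,10.)]))
    if disc is not None:
        th=np.linspace(0,6.28,60);Ls.append(np.c_[disc[0]+50*np.cos(th),disc[1]+50*np.sin(th),0*th+44])
    return [(R@l.T).T+o for l in Ls]
def draw(c,Ls,x0,y0,w,h,k,f):
    im=cv2.resize(c["image"][y0:y0+h,x0:x0+w,::-1],None,fx=k,fy=k,interpolation=cv2.INTER_CUBIC)
    im=np.clip(im.astype(float)*1.3,0,255).astype('uint8')
    for l in Ls:
        q=((proj(c,l)-[x0,y0]+.5)*k).astype(np.int32);cv2.polylines(im,[q],False,(255,0,255),1)
    cv2.imwrite(f,im)
if __name__=="__main__":
    d=pickle.load(open("c0.pkl","rb"));
    p=[491,-19,np.radians(-5)]
    Ls=model(p)
    draw(d["top"],Ls,235,150,140,110,5,"pics/t2.png");draw(d["scene"],Ls,240,140,150,110,5,"pics/s2.png")
E
python3 ov.py
```

```text
(no output)
```

View pics/t2.png

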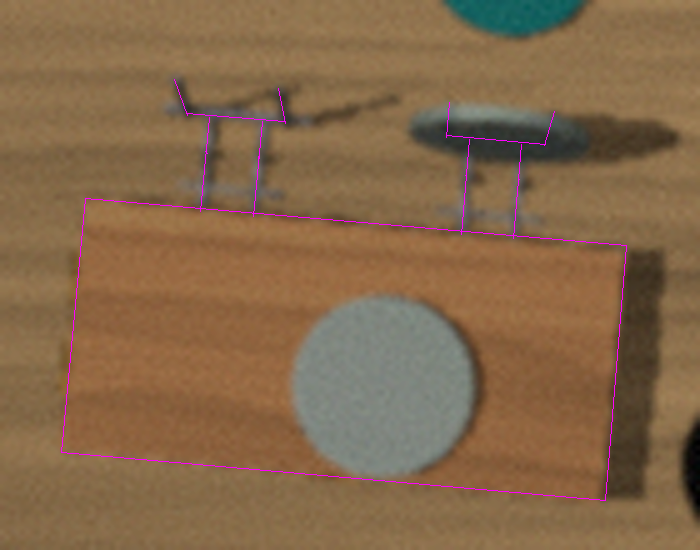

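View pics/s2.png

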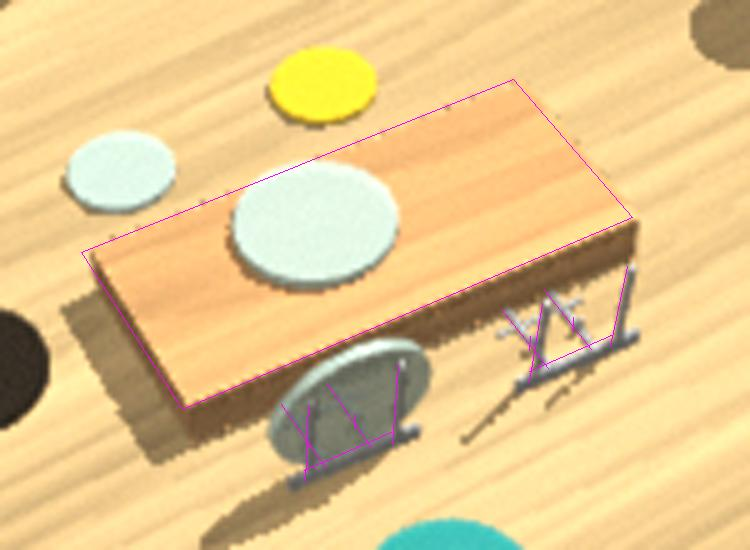

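Both views confirm it: the disc on the lid at top (311,227) is the pale, larger one, and the small pale one sits on the table. The empty rack is on the +y side (left in the top view), and the box model overlays to within 1–3 mm. Plan:
1. Push the disc sideways (+y) along the lid with two part-open fingers.
2. Push it over the far edge (+x).
3. Swing its near rim up in an arc to stand it up.

```bash
cat > go.py <<'E'
# print tool-frame shift & turn needed to reach target given in box frame: xb yb z yaw(deg, tool x in box frame) [tool down]
import sys;from h import *;from rig import observe
from scipy.spatial.transform import Rotation as Ro
P=[492,-19,np.radians(-5)]
def box2w(x,y,z):
    a=P[2];return np.array([P[0]+np.cos(a)*x-np.sin(a)*y,P[1]+np.sin(a)*x+np.cos(a)*y,z])
def w2box(w):
    a=P[2];dx,dy=w[0]-P[0],w[1]-P[1];return np.array([np.cos(a)*dx+np.sin(a)*dy,-np.sin(a)*dx+np.cos(a)*dy,w[2]])
def report(xb,yb,z,yaw):
    s=observe();R=s["eef_rot"];p=s["ee_pos"]
    th=np.radians(yaw)+P[2];X=np.array([np.cos(th),np.sin(th),0]);Z=np.array([0,0,-1.]);T=np.c_[X,np.cross(Z,X),Z]
    print("t",round(s["time_s"],2),"box",w2box(p).round(1),"F",s["ft_force"].round(1),"gap",round(s["finger_gap"],3),"q",s["joint_positions"].round(2))
    print("shift(m)",(R.T@(box2w(xb,yb,z)-p)/1e3).round(4),"turn",Ro.from_matrix(R.T@T).as_rotvec().round(3))
if __name__=="__main__":report(*map(float,sys.argv[1:5]))
E
python3 go.py -19 -115 100 0
python3 -m jog '-0.024 -0.035 0.011 0 0 0 0.5;-0.024 -0.035 0.011 0 0 0 0.5;-0.024 -0.035 0.011 0 0 0 0.5;-0.024 -0.035 0.011 0 0 0 0.5;-0.024 -0.035 0.011 0 0 0 0.5;-0.024 -0.035 0.011 0 0 0 0.5;-0.024 -0.035 0.011 0 0 0 0.5;-0.024 -0.035 0.011 0 0 0 0.5;-0.024 -0.035 0.011 0 0 0 0.5;-0.024 -0.035 0.011 0 0 0 0.5' 20
python3 -m jog '0 0 0 0 0 -0.14 0.5;0 0 0 0 0 -0.14 0.5;0 0 0 0 0 -0.14 0.5;0 0 0 0 0 -0.14 0.5;0 0 0 0 0 -0.14 0.5;0 0 0 0 0 -0.14 0.5;0 0 0 0 0 -0.14 0.5;0 0 0 0 0 -0.14 0.5;0 0 0 0 0 -0.13 0.5' 
python3 go.py -19 -115 100 0
```

```text
t 0.1 box [-326.3 -521.5  230.5] F [ 0.2 -0.  -0.1] gap 1.005 q [-1.34  0.26 -0.14  1.17 -0.    1.57]
shift(m) [-0.2886 -0.4199  0.131 ] turn [-1.00e-03  2.00e-03 -1.25e+00]
time_s: 1.1
ee_pos: [407.2, -194.6, 120.7]
eef_rot: [[0.232, -0.973, -0.0], [-0.973, -0.232, 0.0], [-0.0, 0.0, -1.0]]
ft_force: [0.5, -1.0, 0.1]
finger_gap: 0.502
time_s: 2.0
ee_pos: [406.1, -195.9, 121.0]
eef_rot: [[0.997, -0.081, -0.001], [-0.081, -0.997, 0.0], [-0.001, -0.0, -1.0]]
ft_force: [0.5, -0.2, -0.2]
finger_gap: 0.499
t 2.0 box [ -70.1 -183.8  121. ] F [ 0.5 -0.2 -0.2] gap 0.499 q [-0.45  0.22 -0.51  0.85  0.    1.2 ]
shift(m) [ 0.0515 -0.0685  0.0209] turn [-0.     0.001  0.006]
```

```bash
python3 -m jog '0.026 -0.034 0.025 0 0 0 0.5;0.026 -0.034 0.025 0 0 0 0.5;0 0 0 0 0 0 0.5'
python3 go.py -19 -115 45 0
cat > snap.py <<'E'
import sys;from h import *;from rig import capture
n=sys.argv[1];d={k:capture(k) for k in("top","scene")};pickle.dump(d,open(n+".pkl","wb"))
crop(d["top"],235,150,140,110,5,f"pics/t_{n}.png");crop(d["scene"],230,110,160,120,5,f"pics/s_{n}.png")
E
python3 snap.py a
```

```text
time_s: 2.3
ee_pos: [465.3, -129.7, 68.6]
eef_rot: [[0.997, -0.082, -0.002], [-0.082, -0.997, 0.002], [-0.002, -0.002, -1.0]]
ft_force: [-1.1, 0.7, -0.5]
finger_gap: 0.497
t 2.3 box [ -17.  -112.6   68.6] F [-1.1  0.7 -0.5] gap 0.497 q [-0.27  0.32 -0.51  0.74  0.    1.38]
shift(m) [-0.002   0.0024  0.0236] turn [-0.002  0.002  0.005]
```

View pics/t_a.png

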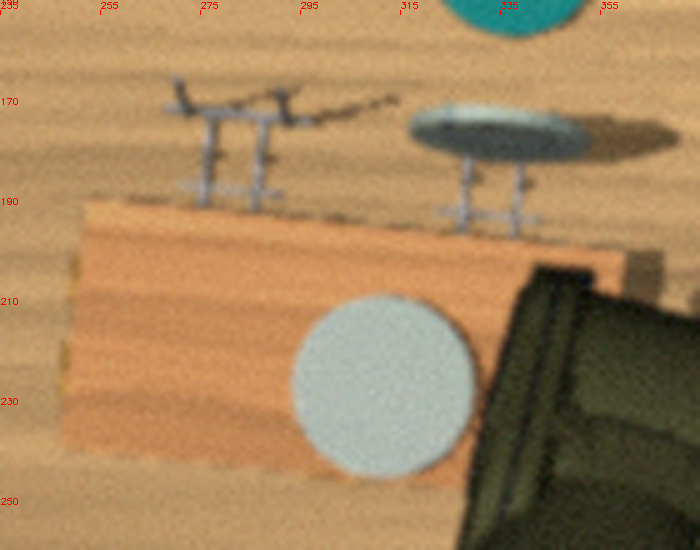

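View pics/s_a.png

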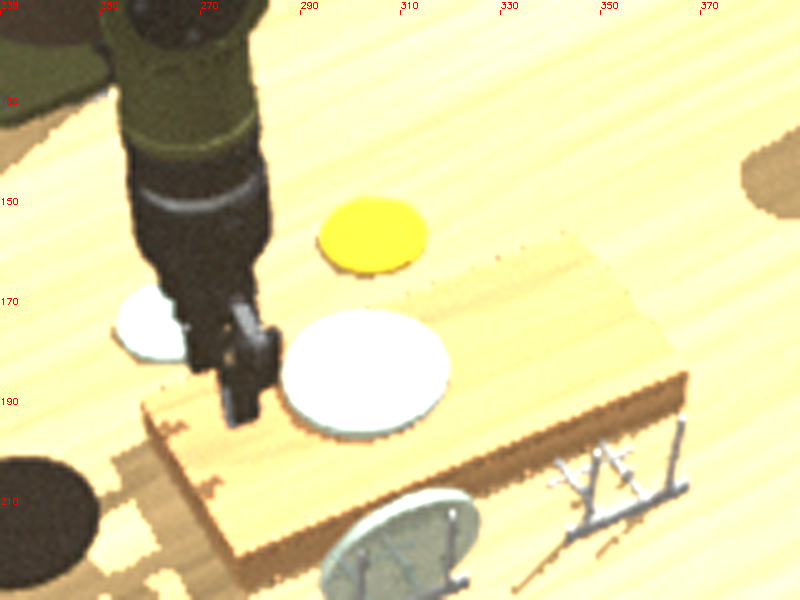

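The tips are clear of the disc, on its −y side. Next I'll lower to the lid, watching the force.

```bash
python3 -m jog '-0.002 0.002 0.010 0 0 0 0.5;0 0 0.010 0 0 0 0.5;0 0 0.003 0 0 0 0.5;0 0 0 0 0 0 0.5'
python3 -m jog '0 0 0.002 0 0 0 0.5;0 0 0 0 0 0 0.5'
python3 -m jog '0 0 0.002 0 0 0 0.5;0 0 0 0 0 0 0.5'
python3 -m jog '0 0 0.002 0 0 0 0.5;0 0 0 0 0 0 0.5'
python3 go.py -19 20 40 0
```

```text
time_s: 2.8
ee_pos: [460.9, -135.1, 47.7]
eef_rot: [[0.996, -0.088, -0.001], [-0.088, -0.996, 0.0], [-0.001, -0.0, -1.0]]
ft_force: [-0.7, -1.0, -0.4]
finger_gap: 0.501
time_s: 3.0
ee_pos: [462.1, -135.0, 46.4]
eef_rot: [[0.996, -0.087, 0.0], [-0.087, -0.996, -0.0], [0.0, 0.0, -1.0]]
ft_force: [-0.2, -0.3, -0.5]
finger_gap: 0.502
time_s: 3.2
ee_pos: [462.1, -134.7, 44.3]
eef_rot: [[0.996, -0.087, 0.0], [-0.087, -0.996, -0.0], [0.0, -0.0, -1.0]]
ft_force: [-0.1, -0.1, 0.4]
finger_gap: 0.499
time_s: 3.4
ee_pos: [461.9, -134.6, 42.1]
eef_rot: [[0.996, -0.087, -0.0], [-0.087, -0.996, 0.0], [-0.0, -0.0, -1.0]]
ft_force: [0.3, 0.6, 0.6]
finger_gap: 0.499
t 3.4 box [ -19.9 -117.8   42.1] F [0.3 0.6 0.6] gap 0.499 q [-0.28  0.35 -0.56  0.66  0.    1.37]
shift(m) [ 0.0009 -0.1378  0.0021] turn [-0.  0.  0.]
```

```bash
python3 -m jog '0 0 0.003 0 0 0 0.5;0 0 0 0 0 0 0.5'|grep -v rot
python3 -m jog '0 0 0.002 0 0 0 0.5;0 0 0 0 0 0 0.5'|grep -v rot
python3 -m jog '0 0 0.002 0 0 0 0.5;0 0 0 0 0 0 0.5'|grep -v rot
python3 snap.py b
```

```text
time_s: 3.6
ee_pos: [461.8, -134.6, 39.0]
ft_force: [0.3, 0.3, 1.2]
finger_gap: 0.496
time_s: 3.8
ee_pos: [461.9, -134.7, 37.1]
ft_force: [0.0, 0.4, -0.1]
finger_gap: 0.502
time_s: 4.0
ee_pos: [461.9, -134.7, 35.1]
ft_force: [-0.0, -0.3, -0.3]
finger_gap: 0.499
```

View pics/s_b.png

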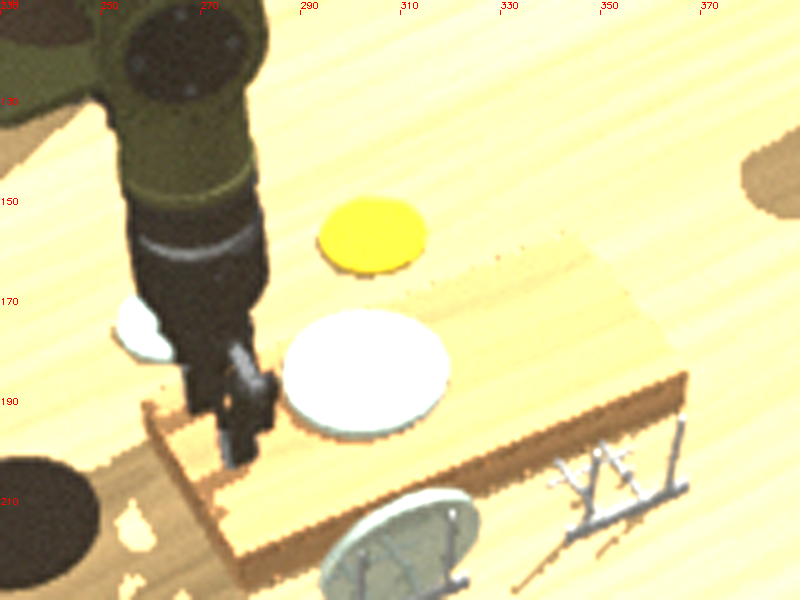

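```bash
for i in 1 ; do python3 -m jog '0 0 0.0015 0 0 0 0.5;0 0 0 0 0 0 0.5'|grep -v rot; done
python3 -m jog '0 0 0.0015 0 0 0 0.5;0 0 0 0 0 0 0.5'|grep -v rot
python3 go.py -19 20 36 0
```

```text
time_s: 4.3
ee_pos: [462.3, -134.8, 34.2]
ft_force: [-0.7, 1.0, 3.2]
finger_gap: 0.497
time_s: 4.5
ee_pos: [462.3, -134.8, 34.1]
ft_force: [-3.3, 1.0, 16.3]
finger_gap: 0.501
t 4.5 box [ -19.5 -118.    34.1] F [-3.3  1.  16.3] gap 0.501 q [-0.28  0.36 -0.57  0.64 -0.    1.37]
shift(m) [ 0.0005 -0.138  -0.002 ] turn [ 0.    -0.001  0.   ]
```

The tips touch the lid at TCP z ≈ 34, so they sit about 1.8 mm above the TCP at half opening. I'll raise by 4.5 mm and push slowly in +y (tool −y).

```bash
python3 -m jog '0 0 -0.0045 0 0 0 0.5;0 -0.01 0 0 0 0 0.5;0 -0.01 0 0 0 0 0.5;0 -0.01 0 0 0 0 0.5;0 -0.005 0 0 0 0 0.5;0 -0.005 0 0 0 0 0.5;0 -0.005 0 0 0 0 0.5;0 -0.005 0 0 0 0 0.5;0 -0.005 0 0 0 0 0.5;0 -0.005 0 0 0 0 0.5'
python3 go.py -19 18 37 0; python3 snap.py c
```

```text
time_s: 5.5
ee_pos: [467.2, -74.7, 36.8]
eef_rot: [[0.996, -0.087, -0.0], [-0.087, -0.996, -0.0], [-0.0, 0.0, -1.0]]
ft_force: [-0.5, -0.2, -0.6]
finger_gap: 0.501
t 5.5 box [-19.8 -57.6  36.8] F [-0.5 -0.2 -0.6] gap 0.501 q [-0.16  0.35 -0.58  0.64 -0.    1.5 ]
shift(m) [ 0.0008 -0.0756 -0.0002] turn [0. 0. 0.]
```

View pics/s_c.png

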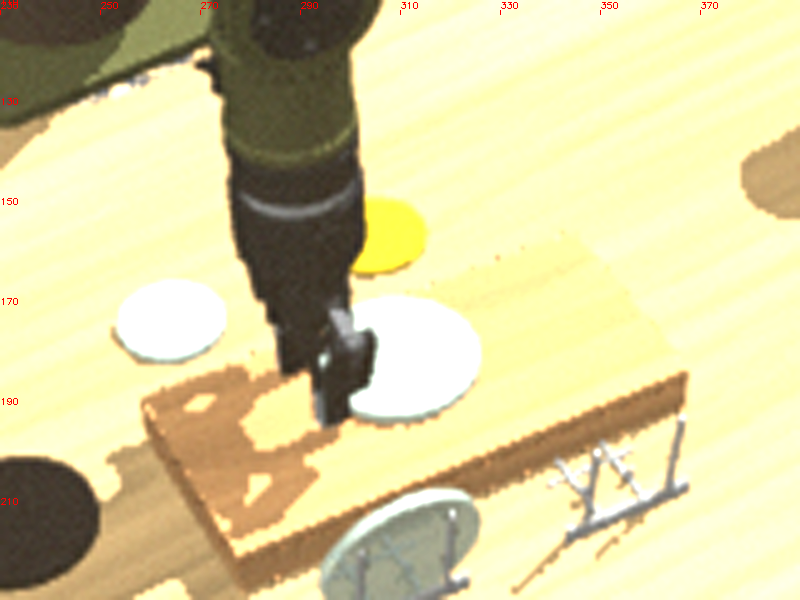

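View pics/t_c.png

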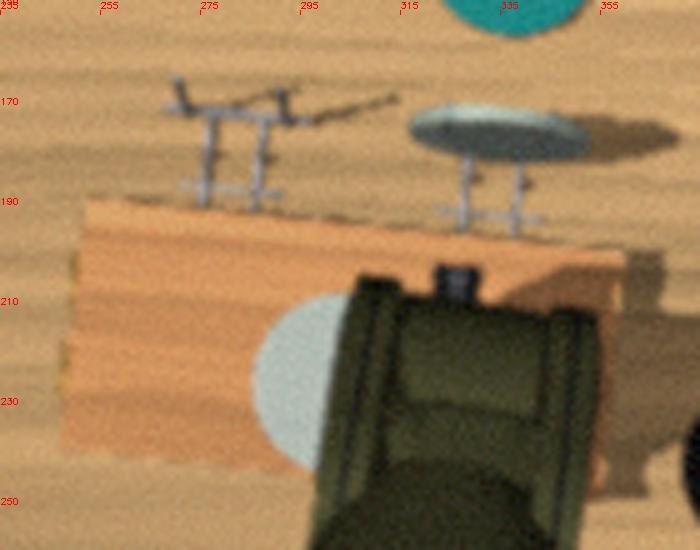

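The disc has moved to y ≈ −2, with a TCP-to-centre offset of about 56 mm as planned. I'll continue 76 mm.

```bash
python3 -m jog '0 -0.005 0 0 0 0 0.5;0 -0.005 0 0 0 0 0.5;0 -0.005 0 0 0 0 0.5;0 -0.005 0 0 0 0 0.5;0 -0.005 0 0 0 0 0.5;0 -0.005 0 0 0 0 0.5;0 -0.005 0 0 0 0 0.5;0 -0.005 0 0 0 0 0.5;0 -0.005 0 0 0 0 0.5;0 -0.005 0 0 0 0 0.5'
python3 -m jog '0 -0.005 0 0 0 0 0.5;0 -0.005 0 0 0 0 0.5;0 -0.005 0 0 0 0 0.5;0 -0.005 0 0 0 0 0.5;0 -0.004 0 0 0 0 0.5;0 -0.001 0 0 0 0 0.5;0 0 0 0 0 0 0.5'
python3 go.py -19 18 37 0; python3 snap.py d
```

```text
time_s: 6.6
ee_pos: [471.6, -24.8, 36.8]
eef_rot: [[0.996, -0.087, -0.0], [-0.087, -0.996, -0.0], [-0.0, 0.0, -1.0]]
ft_force: [0.4, -0.7, -0.4]
finger_gap: 0.498
time_s: 7.3
ee_pos: [473.8, 0.0, 36.8]
eef_rot: [[0.996, -0.087, 0.0], [-0.087, -0.996, 0.0], [0.0, -0.0, -1.0]]
ft_force: [-0.5, -0.3, -0.6]
finger_gap: 0.5
t 7.3 box [-19.8  17.4  36.8] F [-0.5 -0.3 -0.6] gap 0.5 q [-0.    0.35 -0.58  0.64  0.    1.66]
shift(m) [ 0.0008 -0.0006 -0.0002] turn [-0.    -0.     0.001]
```

View pics/s_d.png

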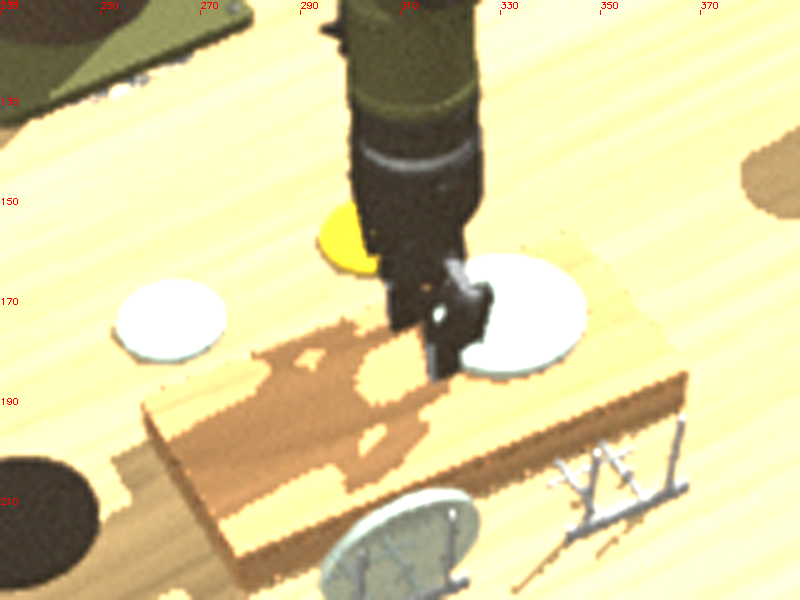

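View pics/t_d.png

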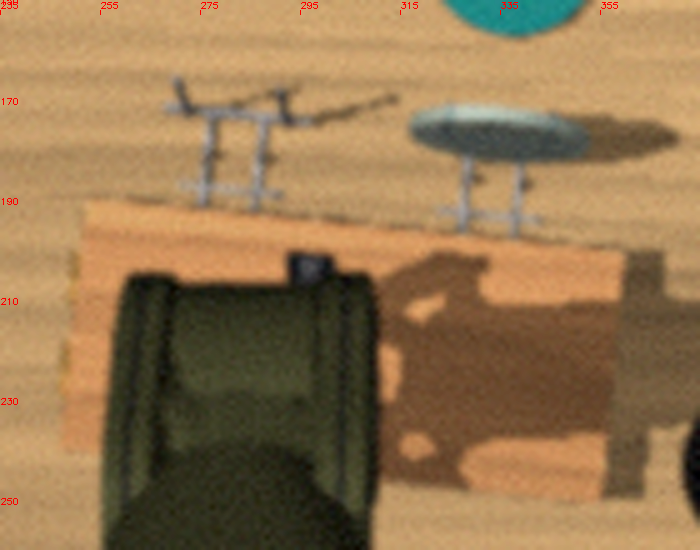

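```bash
python3 -m jog '0 0.01 0 0 0 0 0.5;0 0.01 -0.02 0 0 0 0.5;0 0 -0.04 0 0 0 0.5'|grep -v rot
python3 -m jog '-0.016 -0.014 0 0 0 -0.143 0.5;0 0 0 0 0 -0.143 0.5;0 0 0 0 0 -0.143 0.5;0 0 0 0 0 -0.143 0.5;0 0 0 0 0 -0.143 0.5;0 0 0 0 0 -0.143 0.5;0 0 0 0 0 -0.143 0.5;0 0 0 0 0 -0.143 0.5;0 0 0 0 0 -0.143 0.5;0 0 0 0 0 -0.143 0.5'
python3 -m jog '0 0 0 0 0 -0.141 0.5;0 0 0 0 0 0 0.5'|grep -v rot
python3 go.py -90 74 70 90; python3 snap.py e
```

```text
time_s: 7.7
ee_pos: [468.8, -21.5, 94.9]
ft_force: [0.1, -0.3, -0.4]
finger_gap: 0.497
time_s: 8.7
ee_pos: [457.1, -5.6, 96.8]
eef_rot: [[0.221, 0.975, -0.0], [0.975, -0.221, -0.0], [-0.0, -0.0, -1.0]]
ft_force: [0.1, 0.5, 0.0]
finger_gap: 0.499
time_s: 8.9
ee_pos: [457.2, -5.5, 96.8]
ft_force: [1.0, 0.6, 0.0]
finger_gap: 0.499
t 8.9 box [-35.9  10.4  96.8] F [1.  0.6 0. ] gap 0.499 q [-0.01  0.25 -0.53  0.79 -0.    0.08]
shift(m) [ 0.0636 -0.0542  0.0268] turn [-0.     0.    -0.001]
```

View pics/s_e.png

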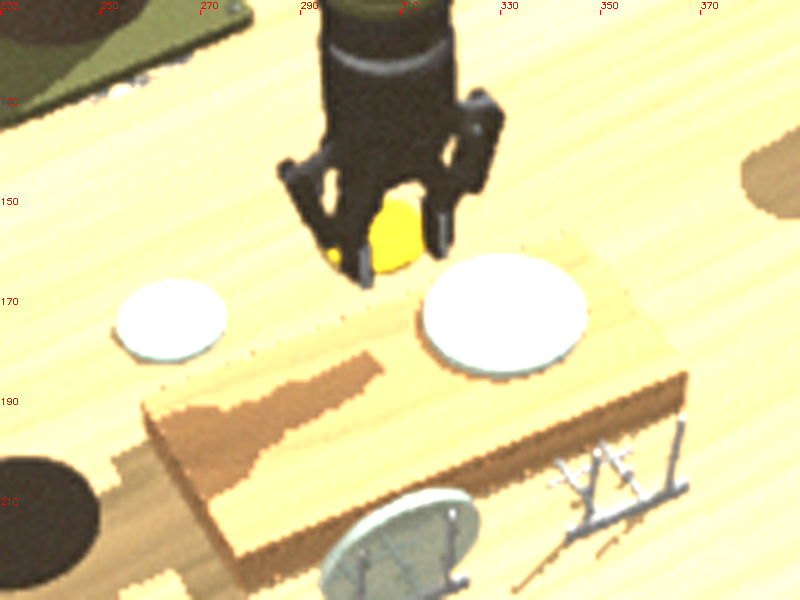

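View pics/t_e.png

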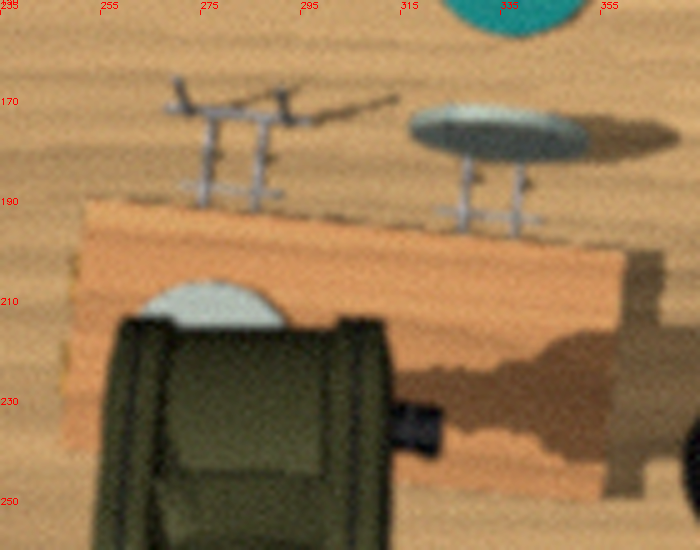

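```bash
python3 -m jog '0.02 -0.020 0 0 0 0 0.5;0.02 -0.020 0 0 0 0 0.5;0.02 -0.020 0 0 0 0 0.5;0 0 0 0 0 0 0.5'|grep -v rot
python3 go.py -90 74 37 90; python3 snap.py f
cat > disc.py <<'E'
import sys;from h import *;from go import w2box
from scipy.optimize import least_squares
def ell(c,x0,y0,x1,y1):
    h=cv2.cvtColor(c["image"],cv2.COLOR_RGB2HSV)[y0:y1,x0:x1];m=((h[...,1]<70)&(h[...,2]>110)).astype('uint8')
    k,l,st,ce=cv2.connectedComponentsWithStats(m);i=1+np.argmax(st[1:,4])
    e=cv2.fitEllipse(max(cv2.findContours((l==i).astype('uint8'),0,1)[0],key=cv2.contourArea));return np.array(e[0])+[x0,y0],e[1]
if __name__=="__main__":
  a=pickle.load(open("c0.pkl","rb"));b=pickle.load(open(sys.argv[1]+".pkl","rb"))
  u,_=ell(a["scene"],283,168,322,200);v,e=ell(b["scene"],*map(int,sys.argv[2:6]));print(u,v,e)
  w0,w1=at(a["scene"],u,44),at(b["scene"],v,44);t0=at(a["top"],(311.3,226.8),44)
  print("disc box frame start",w2box(t0),"now",w2box(t0+w1-w0))
E
python3 disc.py f 305 158 352 188
```

```text
time_s: 9.4
ee_pos: [399.7, 61.3, 96.4]
ft_force: [-0.3, 0.1, -0.2]
finger_gap: 0.502
t 9.4 box [-99.   71.9  96.4] F [-0.3  0.1 -0.2] gap 0.502 q [ 0.15  0.17 -0.64  0.76  0.    0.24]
shift(m) [0.0021 0.0092 0.0594] turn [-0.003 -0.     0.001]
[302.54174042 183.97469807] [330.38905716 172.47084332] (23.342666625976562, 32.03622055053711)
disc box frame start [-19.63560596 -23.74670286  44.        ] now [-20.15667336  72.53974885  44.        ]
```

View pics/s_f.png

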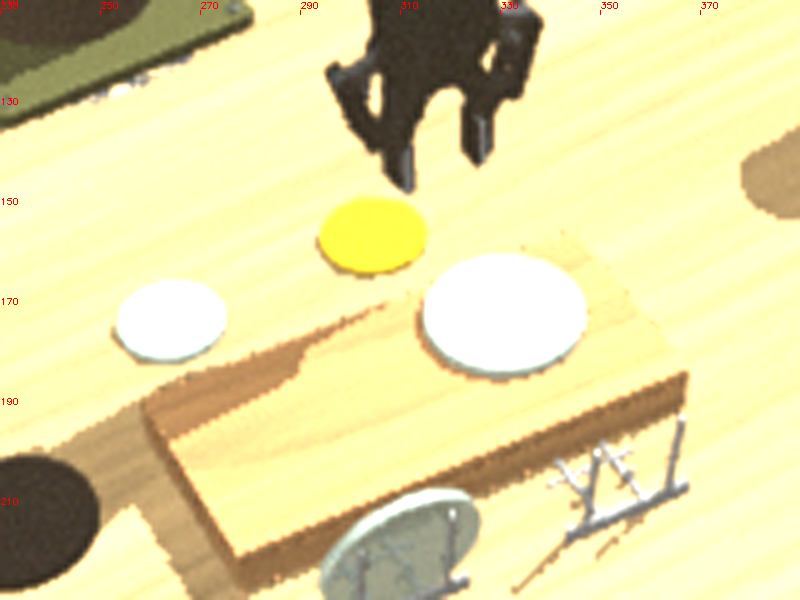

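View pics/t_f.png

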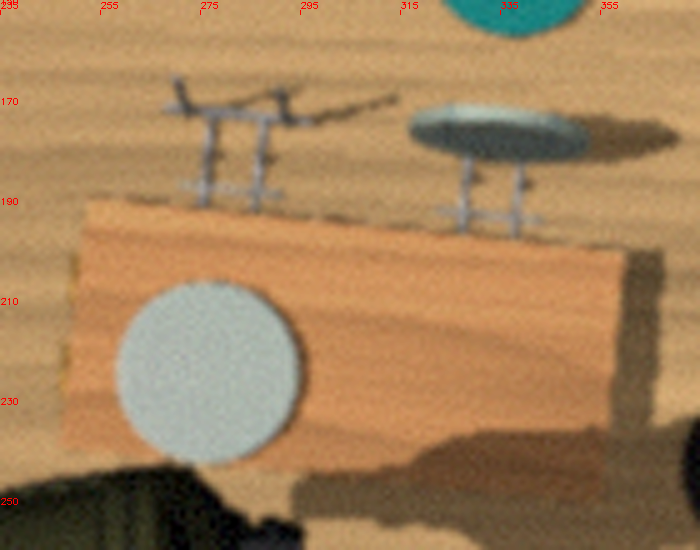

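The disc is flat at box (−20, 72.5), within 2 mm of the rack's line in both views. Next: line up at y = 74, lower, and push +x (tool +y).

```bash
python3 -m jog '0.002 0 0.03 0 0 0 0.5;0 0 0.025 0 0 0 0.5;0 0 0.004 0 0 0 0.5;0 0 0 0 0 0 0.5'|grep -v rot
python3 go.py -85 74 37 90
```

```text
time_s: 9.9
ee_pos: [402.9, 61.5, 37.4]
ft_force: [0.4, 0.6, -0.1]
finger_gap: 0.501
t 9.9 box [-95.8  72.4  37.4] F [ 0.4  0.6 -0.1] gap 0.501 q [ 0.15  0.26 -0.73  0.59 -0.    0.24]
shift(m) [0.0016 0.0108 0.0004] turn [-0.002  0.001 -0.001]
```

```bash
python3 -m jog '0.0016 0.008 0.0005 0 0 0 0.5;0 0.008 0 0 0 0 0.5;0 0.005 0 0 0 0 0.5;0 0.005 0 0 0 0 0.5;0 0.005 0 0 0 0 0.5;0 0.005 0 0 0 0 0.5;0 0.005 0 0 0 0 0.5;0 0.005 0 0 0 0 0.5;0 0.005 0 0 0 0 0.5;0 0.005 0 0 0 0 0.5'|grep -v rot
python3 -m jog '0 0.006 0 0 0 0 0.5;0 0.006 0 0 0 0 0.5;0 0.006 0 0 0 0 0.5;0 0.006 0 0 0 0 0.5;0 0.006 0 0 0 0 0.5;0 0.005 0 0 0 0 0.5;0 0.003 0 0 0 0 0.5;0 0 0 0 0 0 0.5'|grep -v rot
python3 go.py 10 74 37 90; python3 snap.py g
```

```text
time_s: 10.9
ee_pos: [459.2, 58.9, 37.3]
ft_force: [-1.9, 0.2, 3.5]
finger_gap: 0.499
time_s: 11.7
ee_pos: [497.6, 55.5, 37.4]
ft_force: [0.2, -0.5, 0.2]
finger_gap: 0.503
t 11.7 box [-0.9 74.7 37.4] F [ 0.2 -0.5  0.2] gap 0.503 q [ 0.11  0.39 -0.52  0.67 -0.    0.2 ]
shift(m) [-0.0008  0.0109  0.0004] turn [ 0.001 -0.     0.   ]
```

View pics/s_g.png

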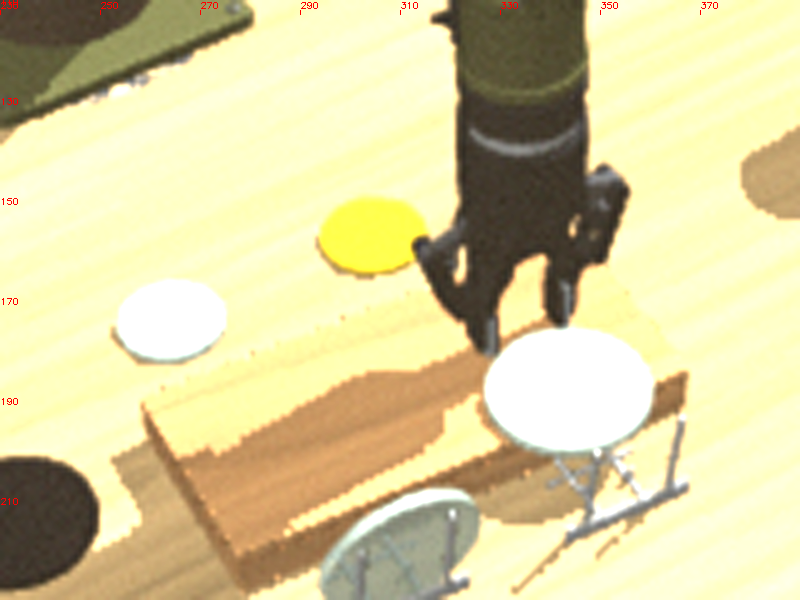

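View pics/t_g.png

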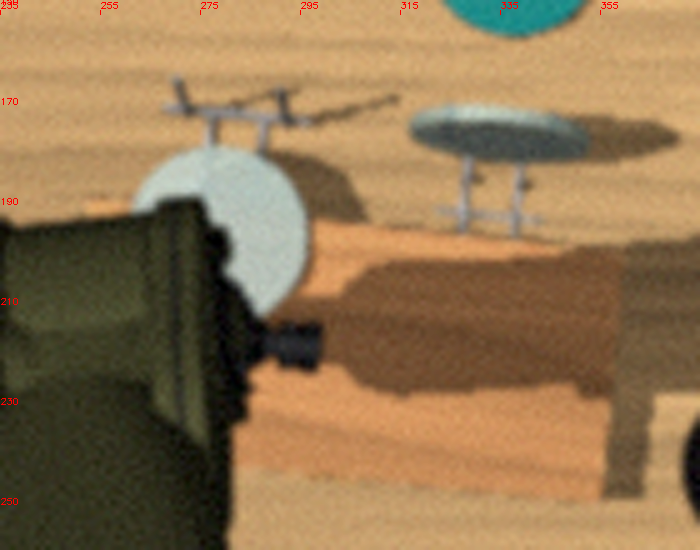

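```bash
python3 disc.py g 324 173 365 202; python3 -c "
from h import *;from go import w2box
d=pickle.load(open('g.pkl','rb'));print(w2box(at(d['top'],(279,197.6),44)))"
```

```text
[302.54174042 183.97469807] [343.52843285 188.15641117] (25.483875274658203, 33.47781753540039)
disc box frame start [-19.63560596 -23.74670286  44.        ] now [56.30815187 73.62680146 44.        ]
[52.22960681 71.60784082 44.        ]
```

The disc is at x ≈ 55, y ≈ 73, still flat, and its far rim is over the rack. I'll push slowly to the tipping point.

```bash
python3 -m jog '-0.0008 0.003 0 0 0 0 0.5;0 0.003 0 0 0 0 0.5;0 0.003 0 0 0 0 0.5;0 0.003 0 0 0 0 0.5;0 0.003 0 0 0 0 0.5;0 0.003 0 0 0 0 0.5;0 0 0 0 0 0 0.5;0 0 0 0 0 0 0.5'|grep -v rot
python3 go.py 17 74 37 90; python3 snap.py h
```

```text
time_s: 12.6
ee_pos: [515.1, 53.2, 37.4]
ft_force: [-0.6, -0.1, 0.2]
finger_gap: 0.503
t 12.6 box [16.7 73.9 37.4] F [-0.6 -0.1  0.2] gap 0.503 q [ 0.1   0.41 -0.47  0.69 -0.    0.19]
shift(m) [0.0001 0.0003 0.0004] turn [ 0.001 -0.     0.   ]
```

View pics/s_h.png

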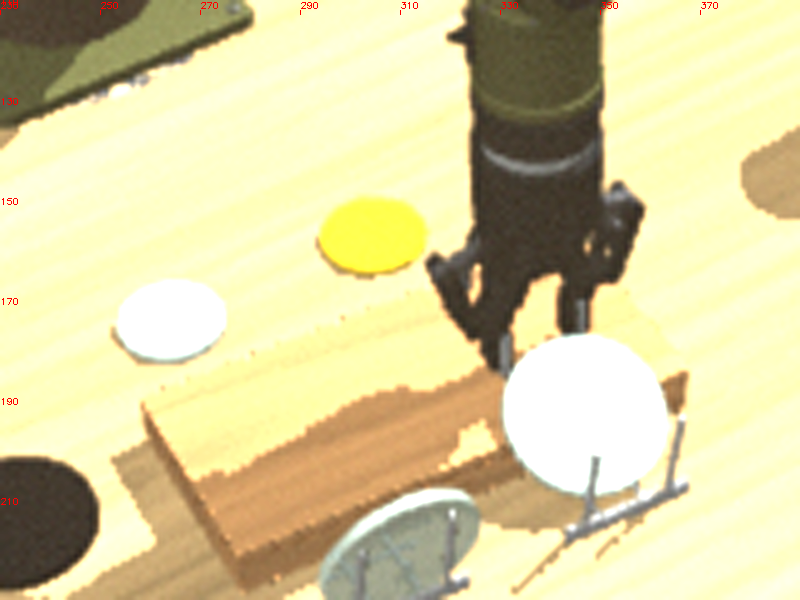

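View pics/t_h.png

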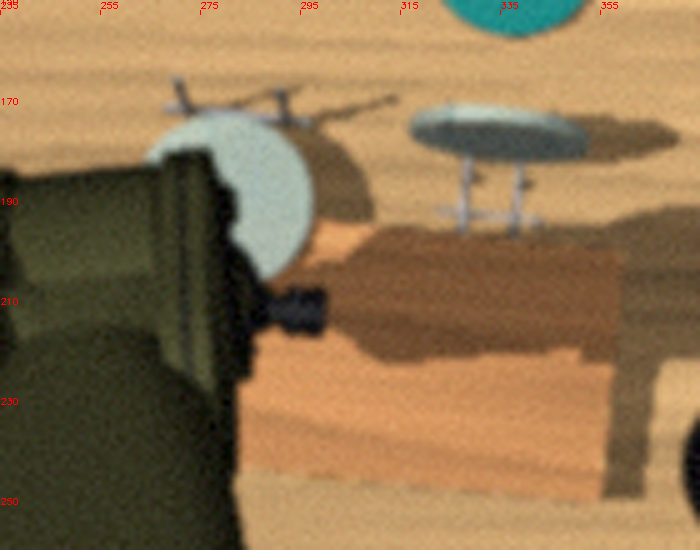

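The disc has tipped: its far rim is down in the slot between the tall tines, and its near rim is in front of the fingers. I'll fit its tilt.

```bash
cat > tilt.py <<'E'
import sys;from h import *;from go import box2w,w2box
from scipy.optimize import least_squares
from scipy.spatial import cKDTree
def circ(xc,yc,zc,t,off=0,n=120):
    # t tilt deg from flat, far rim down; face centre
    a=np.radians(t);th=np.linspace(0,2*np.pi,n,endpoint=False)
    u=np.array([np.cos(a),0,-np.sin(a)]);v=np.array([0,1,0]);w=np.array([np.sin(a),0,np.cos(a)])
    P=np.array([xc,yc,zc])+50*np.cos(th)[:,None]*u+50*np.sin(th)[:,None]*v+off*w
    return np.array([box2w(*p) for p in P])
def contour(c,x0,y0,x1,y1,vmin=110,smax=70):
    h=cv2.cvtColor(c["image"],cv2.COLOR_RGB2HSV)[y0:y1,x0:x1];m=((h[...,1]<smax)&(h[...,2]>vmin)).astype('uint8')
    m=cv2.morphologyEx(m,cv2.MORPH_OPEN,np.ones((5,5)))
    k,l,st,ce=cv2.connectedComponentsWithStats(m);i=1+np.argmax(st[1:,4])
    return max(cv2.findContours((l==i).astype('uint8'),0,1)[0],key=cv2.contourArea)[:,0]+[x0,y0]
def show(c,curves,x0,y0,w,h,k,f):
    im=cv2.resize(c["image"][y0:y0+h,x0:x0+w,::-1],None,fx=k,fy=k,interpolation=cv2.INTER_CUBIC)
    for q,col in curves: cv2.polylines(im,[((proj(c,q)-[x0,y0]+.5)*k).astype(np.int32)],True,col,1)
    cv2.imwrite(f,im)
if __name__=="__main__":
    n=sys.argv[1];d=pickle.load(open(n+".pkl","rb"))
    C={"scene":contour(d["scene"],*map(int,sys.argv[2:6]))}
    off=w2box(np.array([492+3.5,-19+3,0]))
    def f(p):
        x,y,z,t=p;q=proj(d["scene"],circ(x+off[0],y+off[1],z,t,4));return cKDTree(q).query(C["scene"])[0]
    for t0 in(20,35,50):
        r=least_squares(f,[85,74,40,t0],loss="soft_l1");print(r.x.round(1),r.cost)
        x,y,z,t=r.x;a=np.radians(t)
        print(" foot",(x+50*np.cos(a)-4*np.sin(a),z-50*np.sin(a)-4*np.cos(a))," near rim low",(x-50*np.cos(a)-4*np.sin(a),z+50*np.sin(a)-4*np.cos(a)))
    show(d["scene"],[(circ(r.x[0]+off[0],r.x[1]+off[1],r.x[2],r.x[3],4),(0,0,255))],300,150,100,80,7,f"pics/fit_{n}.png")
E
python3 tilt.py h 328 174 366 212
```

```text
[66.2 77.4 30.5 22.2] 26.29286376353883
 foot (np.float64(110.9359424599379), np.float64(7.924950109965072))  near rim low (np.float64(18.35002778506587), np.float64(45.711831481908334))
[66.1 77.4 30.5 22.2] 26.291690701108987
 foot (np.float64(110.92534153368811), np.float64(7.8738681357245035))  near rim low (np.float64(18.346356641786603), np.float64(45.67772450495054))
[66.2 77.4 30.5 22.2] 26.29169076064051
 foot (np.float64(110.93621924861876), np.float64(7.887951684099528))  near rim low (np.float64(18.356675830252662), np.float64(45.6904402324328))
```

View pics/fit_h.png

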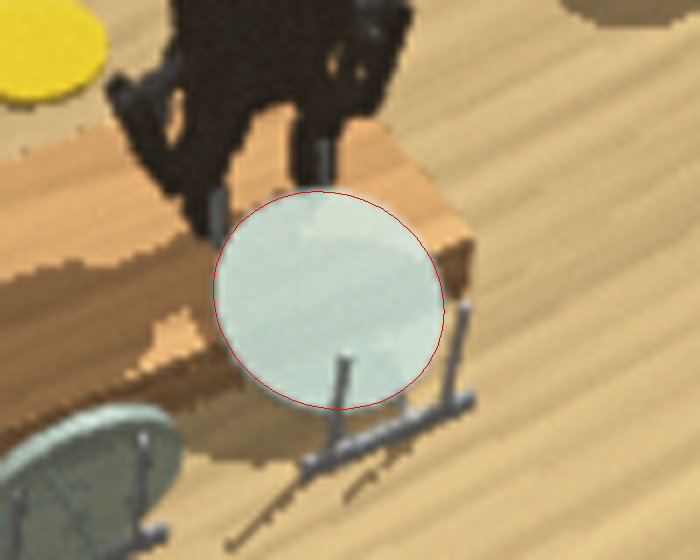

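```bash
cat > tilt2.py <<'E'
from tilt import *
n=sys.argv[1];d=pickle.load(open(n+".pkl","rb"));c=contour(d["scene"],*map(int,sys.argv[2:6]))
o=np.array([-.0,0])
off=np.array([3.5,3.])
def cen(s,t):
    a=np.radians(t);return 70+4*np.sin(a)+s*np.cos(a),36+4*np.cos(a)-s*np.sin(a)
def f(p):
    y,s,t=p;x,z=cen(s,t);q=proj(d["scene"],circ(x,y,z,t,4)+[off[0],off[1],0]);return cKDTree(q).query(c)[0]
r=min((least_squares(f,[74,5,t0],loss="soft_l1") for t0 in(20,30,40,50)),key=lambda r:r.cost)
y,s,t=r.x;x,z=cen(s,t);a=np.radians(t);print(r.x.round(1),r.cost,"centre",round(x,1),round(z,1),"foot low",x+50*np.cos(a)-4*np.sin(a),z-50*np.sin(a)-4*np.cos(a),"near rim low",x-50*np.cos(a)-4*np.sin(a),z+50*np.sin(a)-4*np.cos(a))
E
python3 tilt2.py h 328 174 366 212
```

```text
[73.1  1.6 20.7] 26.569645531601232 centre 73.0 39.2 foot low 118.30300453338484 17.715885412685747 near rim low 24.779059214353474 53.11746238268573
```

The fit puts the tilt at only about 21°, so the disc may be wedged between the fingers and the tall tines. I'll back off a little so it can settle.

```bash
python3 -m jog '0 -0.004 0 0 0 0 0.5;0 -0.004 0 0 0 0 0.5;0 -0.004 0 0 0 0 0.5;0 0 0 0 0 0 0.5;0 0 0 0 0 0 0.5'|grep -v rot
python3 snap.py i;python3 tilt2.py i 328 172 366 212
```

```text
time_s: 13.2
ee_pos: [502.5, 54.3, 37.4]
ft_force: [-0.3, -0.8, -0.0]
finger_gap: 0.5
[73.1  7.7 22.8] 91.89256664212502 centre 78.6 36.7 foot low 123.1897628098847 13.636652894719797 near rim low 31.006190394974695 52.394735623681576
```

View pics/s_i.png

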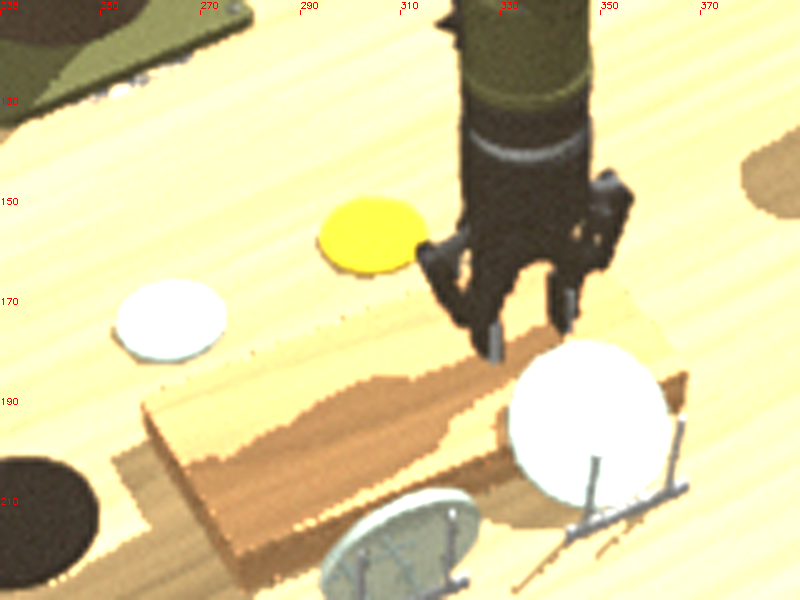

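```bash
python3 -m jog '0 0 0 0 0 0 0.5;0 0 0 0 0 0 0.5'|grep time; python3 snap.py i2; python3 tilt2.py i2 328 174 366 218; python3 tilt.py i2 328 174 366 218
python3 - <<'E'
from h import *
d=pickle.load(open("i2.pkl","rb"));crop(d["scene"],300,150,90,80,8,"pics/s_i2.png")
E
```

```text
time_s: 13.5
[73.   7.9 23.4] 95.65765045987196 centre 78.8 36.5 foot low 123.11199415503441 12.99071350979292 near rim low 31.352706363622183 52.742859414294536
[56.5 86.9  7.7 28.2] 91.78992828876079
 foot (np.float64(98.70170565988782), np.float64(-19.444224240648083))  near rim low (np.float64(10.543812183513827), np.float64(27.759438941442923))
[56.7 86.8  8.  27.8] 91.80406170469553
 foot (np.float64(99.08709130437347), np.float64(-18.863861782190334))  near rim low (np.float64(10.634027679743026), np.float64(27.78434863811495))
[56.5 86.9  7.7 28.2] 91.78990756095475
 foot (np.float64(98.69120117095862), np.float64(-19.457595531930984))  near rim low (np.float64(10.533553248920882), np.float64(27.74652624629971))
```

View pics/s_i2.png

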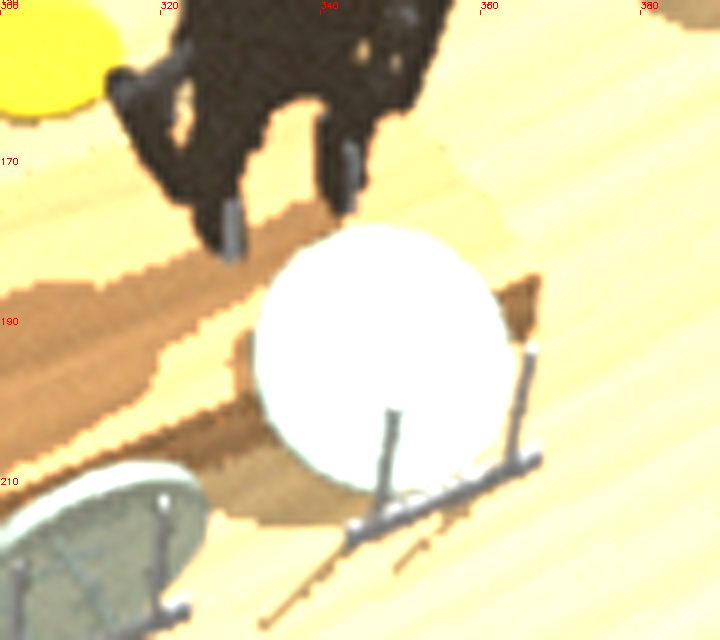

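View pics/t_i2.png

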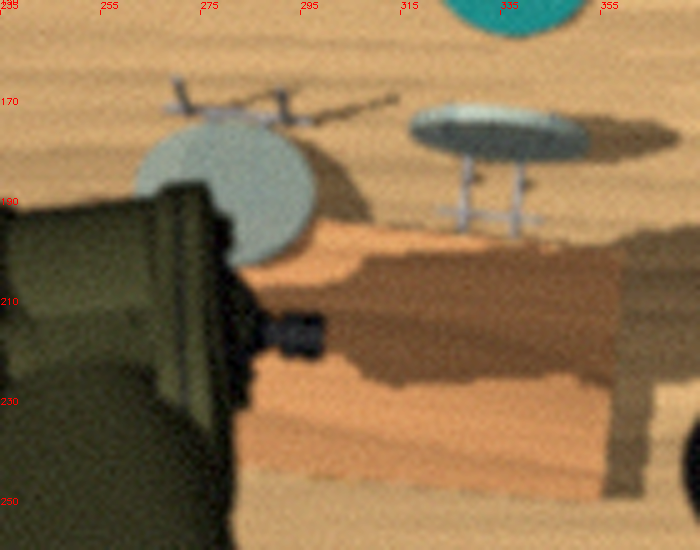

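View pics/fit_i2.png

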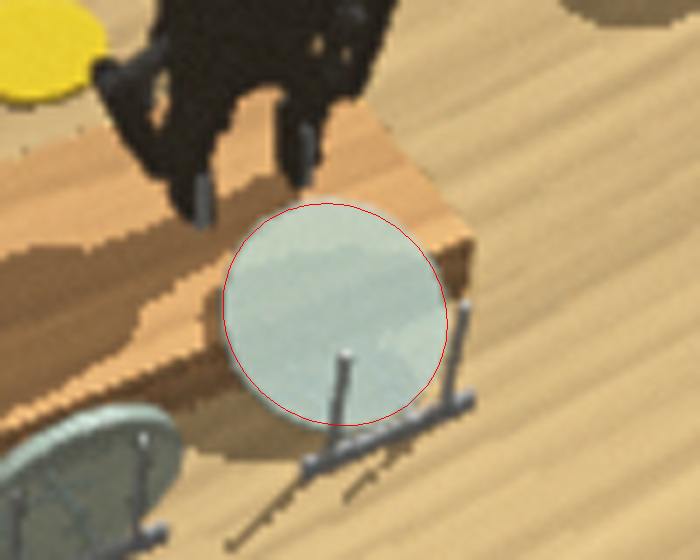

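The top view (disc height/width about 148/181) puts the tilt near 35°, with the foot in the slot and the near rim at about box x 34, z 60. I'll raise the tips to z ≈ 48, come up under the rim, then follow the arc.

```bash
python3 -m jog '0 0 -0.0095 0 0 0 0.5;0 0.005 0 0 0 0 0.5;0 0.005 0 0 0 0 0.5;0 0.005 0 0 0 0 0.5;0 0.004 0 0 0 0 0.5;0 0 0 0 0 0 0.5'|grep -v rot
python3 go.py 25 74 46.5 90; python3 snap.py j;python3 - <<'E'
from h import *
d=pickle.load(open("j.pkl","rb"));crop(d["scene"],300,150,90,80,8,"pics/s_j2.png")
E
```

```text
time_s: 14.2
ee_pos: [522.4, 52.5, 46.7]
ft_force: [0.4, -0.4, -0.5]
finger_gap: 0.497
t 14.2 box [24.1 73.9 46.7] F [ 0.4 -0.4 -0.5] gap 0.497 q [ 0.1   0.41 -0.44  0.72 -0.    0.19]
shift(m) [0.0001 0.0009 0.0002] turn [ 0.001 -0.     0.   ]
```

View pics/s_j2.png

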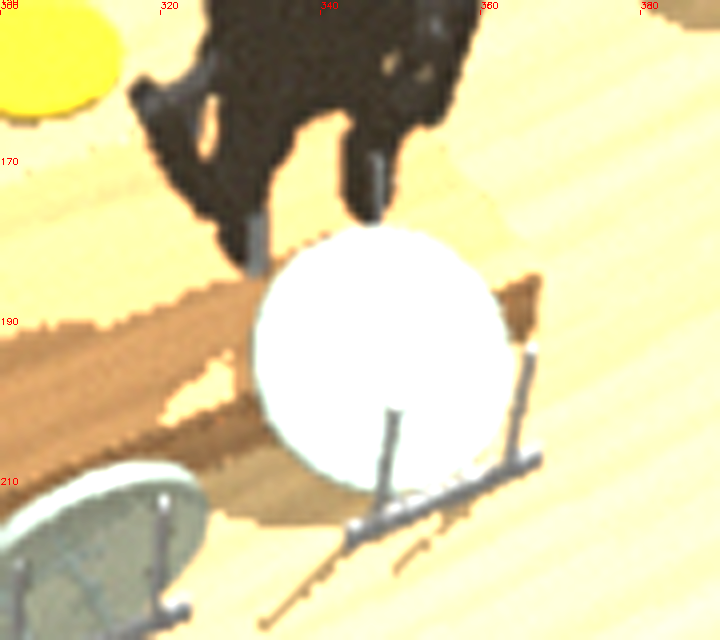

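```bash
python3 -m jog '0 0.003 0 0 0 0 0.5;0 0.0028 -0.004 0 0 0 0.5;0 0.003 -0.0038 0 0 0 0.5;0 0.0032 -0.0036 0 0 0 0.5;0 0.0034 -0.0035 0 0 0 0.5;0 0 0 0 0 0 0.5'|grep -v rot
python3 go.py 40 74 62 90; python3 snap.py k;python3 - <<'E'
from h import *
d=pickle.load(open("k.pkl","rb"));crop(d["scene"],300,150,90,80,8,"pics/s_k2.png")
E
```

```text
time_s: 14.9
ee_pos: [538.0, 51.3, 62.4]
ft_force: [-0.1, -0.8, -0.2]
finger_gap: 0.503
t 14.9 box [39.7 74.  62.4] F [-0.1 -0.8 -0.2] gap 0.503 q [ 0.1   0.41 -0.39  0.77 -0.    0.18]
shift(m) [-0.      0.0003  0.0004] turn [ 0.002 -0.     0.   ]
```

View pics/s_k2.png

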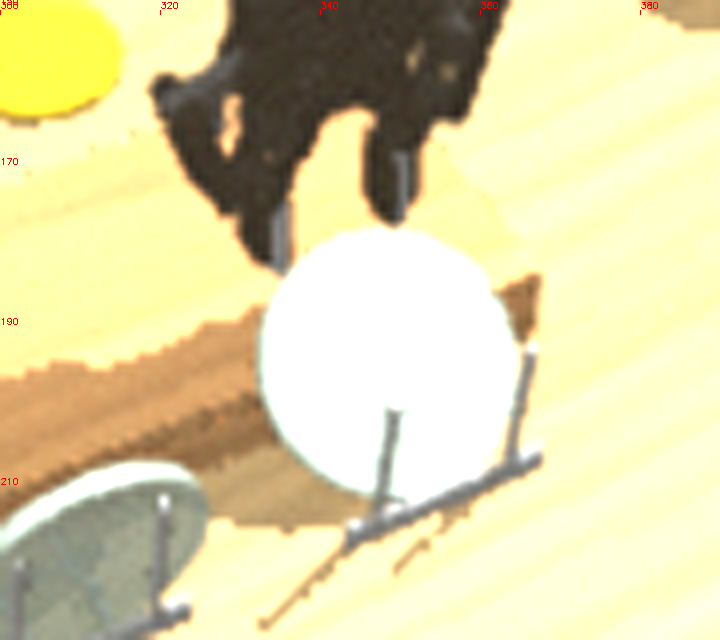

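View pics/t_k.png

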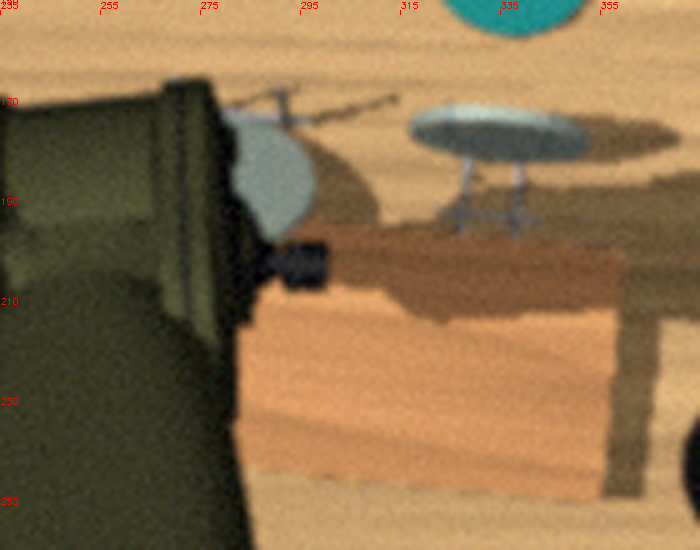

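Run:
```python
from h import *
ims=[]
for n in("i2","k"):
    d=pickle.load(open(n+".pkl","rb"));crop(d["top"],255,160,50,50,8,"pics/x.png");ims.append(cv2.imread("pics/x.png"))
cv2.imwrite("pics/cmp_top.png",np.hstack(ims))
```

```text
(no output)
```

View pics/cmp_top.png

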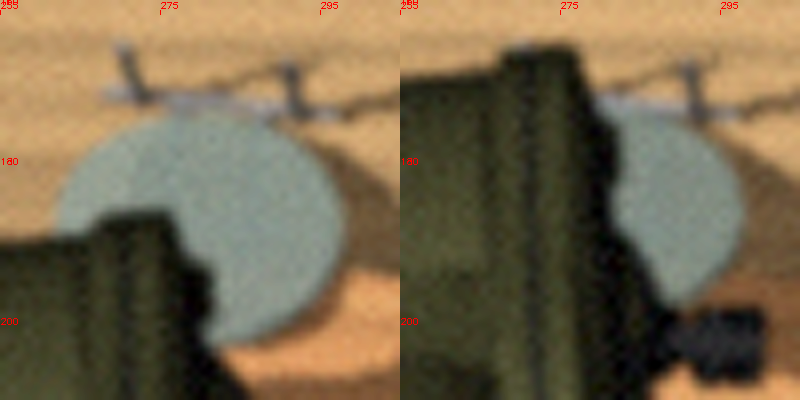

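From i2 to k the disc's height/width ratio in the top view fell from about 0.82 to 0.75, so the tilt rose from roughly 35° to 42–45°. The disc is following the fingers, so I'll continue the arc.

```bash
python3 -m jog '0 0.0036 -0.0033 0 0 0 0.5;0 0.0037 -0.0031 0 0 0 0.5;0 0.0039 -0.0029 0 0 0 0.5;0 0.004 -0.0027 0 0 0 0.5;0 0.0042 -0.0025 0 0 0 0.5;0 0 0 0 0 0 0.5'|grep -v rot
python3 go.py 60 74 77 90; python3 snap.py l;python3 - <<'E'
from h import *
d=pickle.load(open("l.pkl","rb"));crop(d["scene"],300,150,80,75,5,"pics/x.png");a=cv2.imread("pics/x.png")
crop(d["top"],255,155,50,75,5,"pics/x.png");b=cv2.imread("pics/x.png");cv2.imwrite("pics/l2.png",np.hstack([a,b]))
E
```

```text
time_s: 15.6
ee_pos: [557.5, 49.6, 76.7]
ft_force: [0.0, 0.1, 0.1]
finger_gap: 0.502
t 15.6 box [59.3 74.  76.7] F [0.  0.1 0.1] gap 0.502 q [ 0.09  0.43 -0.32  0.82 -0.    0.18]
shift(m) [-0.      0.0007 -0.0003] turn [ 0.002 -0.     0.   ]
```

View pics/l2.png

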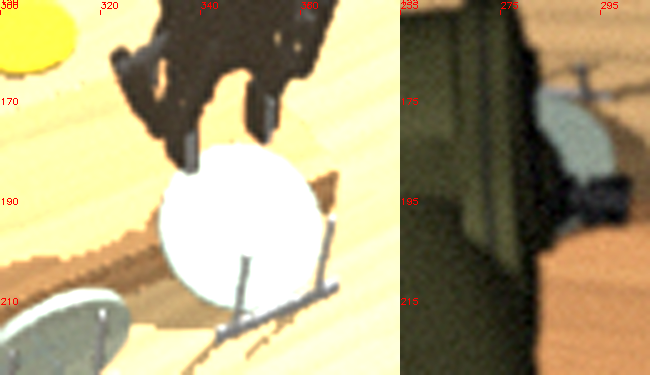

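No lift: the disc looks the same as in k, and in the top view its near rim is still at about row 201 below the wrist. The fingers slipped over the rim because they rose before making contact. I'll back off and measure the rim with the view clear.

```bash
python3 -m jog '0 -0.02 -0.005 0 0 0 0.5;0 -0.03 0 0 0 0 0.5;0 -0.03 0 0 0 0 0.5;0 -0.03 0 0 0 0 0.5;0 0 0 0 0 0 0.5'|grep -v rot
python3 go.py 0 74 38.5 90; python3 snap.py m;python3 - <<'E'
from h import *
d=pickle.load(open("m.pkl","rb"));crop(d["scene"],310,160,70,65,6,"pics/x.png");a=cv2.imread("pics/x.png")
crop(d["top"],250,155,60,65,6,"pics/x.png");b=cv2.imread("pics/x.png");cv2.imwrite("pics/m2.png",np.hstack([a,b]))
E
```

```text
time_s: 16.2
ee_pos: [440.2, 58.8, 80.3]
ft_force: [0.2, -0.1, 0.1]
finger_gap: 0.501
t 16.2 box [-58.3  73.   80.3] F [ 0.2 -0.1  0.1] gap 0.501 q [ 0.13  0.26 -0.58  0.74  0.    0.22]
shift(m) [0.001  0.0586 0.0414] turn [-0.007  0.001  0.001]
```

View pics/m2.png

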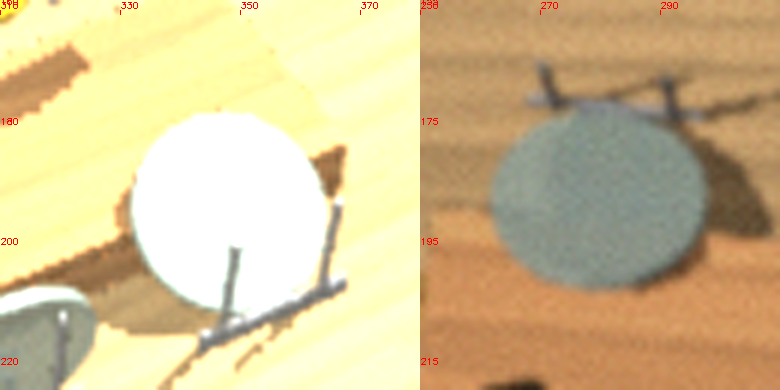

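```bash
cat > fit3.py <<'E'
from tilt import *
def mask(c,x0,y0,x1,y1,smax,vmin):
    h=cv2.cvtColor(cv2.GaussianBlur(c["image"],(3,3),0),cv2.COLOR_RGB2HSV);m=np.zeros(h.shape[:2],'uint8')
    m[y0:y1,x0:x1]=((h[y0:y1,x0:x1,1]<smax)&(h[y0:y1,x0:x1,2]>vmin))
    m=cv2.morphologyEx(cv2.morphologyEx(m,cv2.MORPH_CLOSE,np.ones((3,3))),cv2.MORPH_OPEN,np.ones((5,5)))
    return cv2.convexHull(max(cv2.findContours(m,0,1)[0],key=cv2.contourArea))[:,0].astype(float)
def hull(c,p,off=(0,0,0)):
    x,y,z,t=p;q=np.vstack([proj(c,circ(x,y,z,t,k,90)+off) for k in(4,-4)])
    return cv2.convexHull(q.astype(np.float32))[:,0]
def sd(c,p,pts,off=(0,0,0)):
    h=hull(c,p,off)
    return np.array([cv2.pointPolygonTest(h.reshape(-1,1,2),(float(a),float(b)),True) for a,b in pts])
def dens(h):
    h=np.vstack([h,h[:1]]);return np.vstack([h[i]+(h[i+1]-h[i])*np.linspace(0,1,max(2,int(np.hypot(*(h[i+1]-h[i])))+1))[:-1,None] for i in range(len(h)-1)])
if __name__=="__main__":
    n=sys.argv[1];d=pickle.load(open(n+".pkl","rb"))
    ht=mask(d["top"],255,165,302,208,70,60);hs=mask(d["scene"],328,174,368,214,70,110)
    print(ht.min(0),ht.max(0),hs.min(0),hs.max(0));
    off=(3.5,3,0)
    f=lambda p:np.r_[sd(d["top"],p,dens(ht)),sd(d["scene"],p,dens(hs),off)]-.5*0
    for tt in(20,35,50):
        r=least_squares(f,[80,74,35,tt],loss="soft_l1",diff_step=1e-3);x,y,z,t=r.x;a=np.radians(t)
        print(r.x.round(1),round(r.cost,1),"foot low",(x+50*np.cos(a)-4*np.sin(a)).round(1),(z-50*np.sin(a)-4*np.cos(a)).round(1),"rim low",(x-50*np.cos(a)-4*np.sin(a)).round(1),(z+50*np.sin(a)-4*np.cos(a)).round(1))
    f2=lambda p:sd(d["top"],p,dens(ht));
    ims=[]
    for k,o,b in(("top",(0,0,0),(250,155)),("scene",off,(320,165))):
        im=cv2.resize(d[k]["image"][b[1]:b[1]+60,b[0]:b[0]+60,::-1],None,fx=6,fy=6)
        cv2.polylines(im,[((hull(d[k],r.x,o)-b+.5)*6).astype(np.int32)],True,(0,0,255),1)
        cv2.polylines(im,[(((ht if k=="top" else hs)-b+.5)*6).astype(np.int32)],True,(0,255,0),1);ims.append(im)
    cv2.imwrite(f"pics/fit3_{n}.png",np.hstack(ims))
E
python3 fit3.py m
```

```text
[262. 171.] [297. 202.] [332. 179.] [365. 213.]
[84.3 73.8 35.8 29.8] 30.6 foot low 125.7 7.5 rim low 38.9 57.2
[84.3 73.8 35.8 29.8] 30.6 foot low 125.7 7.5 rim low 38.9 57.2
[84.3 73.8 35.8 29.8] 30.6 foot low 125.7 7.5 rim low 38.9 57.2
```

View pics/fit3_m.png

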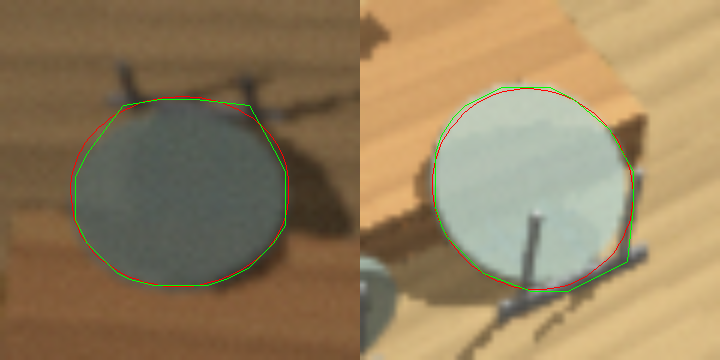

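The hull picked up part of the rack strip, but the rim is usable: its low edge is at about x 38, z 57, so the finger meets it at TCP x ≈ 31. I'd already risen by then. I'll redo it with the tips just above the lid (z ≈ 40) and push 3–4 mm into contact before starting the arc.

```bash
python3 -m jog '0.001 0.03 0.012 0 0 0 0.5;0 0.025 0.02 0 0 0 0.5;0 0 0.009 0 0 0 0.5;0 0 0 0 0 0 0.5'|grep -v rot
python3 go.py 30 74 38.5 90
```

```text
time_s: 16.7
ee_pos: [501.3, 55.1, 38.7]
ft_force: [-1.1, -0.4, 0.0]
finger_gap: 0.497
t 16.7 box [ 2.8 74.6 38.7] F [-1.1 -0.4  0. ] gap 0.497 q [ 0.11  0.39 -0.5   0.68  0.    0.2 ]
shift(m) [-0.0006  0.0272  0.0001] turn [-0.003  0.    -0.   ]
```

```bash
python3 -m jog '-0.0006 0.007 0 0 0 0 0.5;0 0.007 0 0 0 0 0.5;0 0.006 0 0 0 0 0.5;0 0.004 0 0 0 0 0.5;0 0.003 0 0 0 0 0.5'|grep -v rot
python3 -m jog '0 0.002 0 0 0 0 0.5;0 0.002 0 0 0 0 0.5'|grep -v rot
python3 go.py 34 74 38.5 90
python3 snap.py n;python3 - <<'E'
from h import *
d=pickle.load(open("n.pkl","rb"));crop(d["scene"],310,160,70,65,6,"pics/x.png");a=cv2.imread("pics/x.png")
crop(d["top"],250,155,60,65,6,"pics/x.png");b=cv2.imread("pics/x.png");cv2.imwrite("pics/n2.png",np.hstack([a,b]))
E
```

```text
time_s: 17.2
ee_pos: [529.0, 52.4, 40.6]
ft_force: [-1.8, -0.1, 0.9]
finger_gap: 0.499
time_s: 17.4
ee_pos: [530.0, 52.0, 39.9]
ft_force: [-6.5, 0.5, 3.9]
finger_gap: 0.5
t 17.4 box [31.7 74.1 39.9] F [-6.5  0.5  3.9] gap 0.5 q [ 0.1   0.43 -0.43  0.72  0.    0.18]
shift(m) [-0.0001  0.0023  0.0014] turn [-0.004  0.     0.001]
```

View pics/n2.png

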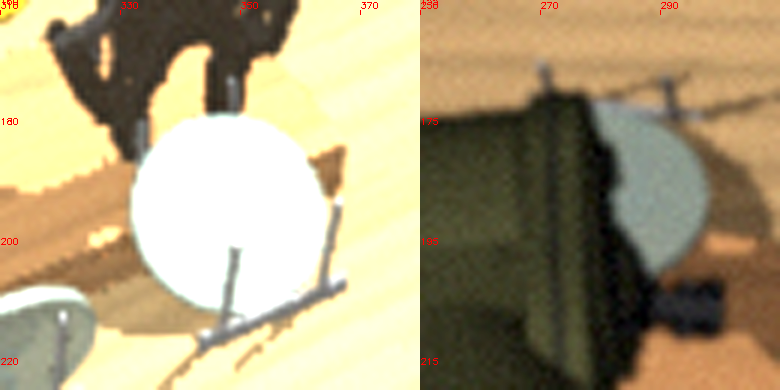

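Contact is at TCP x = 31.7 (Fx −6.5 N), as predicted, with the fingertips behind and below the rim. Now the arc.

```bash
python3 -m jog '0 0.0022 -0.004 0 0 0 0.5;0 0.0026 -0.0039 0 0 0 0.5;0 0.003 -0.0037 0 0 0 0.5;0 0 0 0 0 0 0.5'|grep -v rot
python3 -m jog '0 0.0032 -0.0035 0 0 0 0.5;0 0.0034 -0.0033 0 0 0 0.5;0 0 0 0 0 0 0.5'|grep -v rot
python3 go.py 46 74 57 90
python3 snap.py o;python3 - <<'E'
from h import *
d=pickle.load(open("o.pkl","rb"));crop(d["scene"],310,160,70,65,6,"pics/x.png");a=cv2.imread("pics/x.png")
crop(d["top"],250,155,60,65,6,"pics/x.png");b=cv2.imread("pics/x.png");cv2.imwrite("pics/o2.png",np.hstack([a,b]))
E
```

```text
time_s: 17.9
ee_pos: [540.9, 51.3, 52.8]
ft_force: [-5.2, -0.0, 4.0]
finger_gap: 0.496
time_s: 18.2
ee_pos: [548.9, 50.8, 59.5]
ft_force: [-2.0, -0.7, 0.9]
finger_gap: 0.501
t 18.2 box [50.6 74.5 59.5] F [-2.  -0.7  0.9] gap 0.501 q [ 0.09  0.43 -0.37  0.77 -0.    0.18]
shift(m) [-0.0005 -0.0046  0.0025] turn [ 0.004 -0.     0.   ]
```

View pics/o2.png

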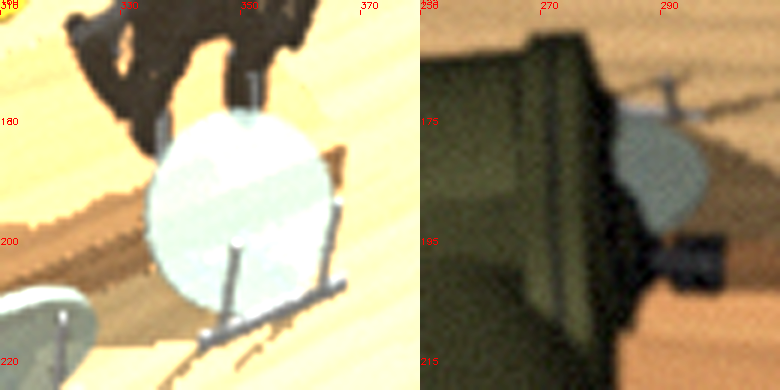

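It's lifting: the left rim edge moved right and the fingertips show through the glass. The contact point fits θ ≈ 52° about the foot. Continuing.

```bash
python3 -m jog '0 0.0038 -0.0028 0 0 0 0.5;0 0.0039 -0.0026 0 0 0 0.5;0 0.0041 -0.0024 0 0 0 0.5;0 0.0042 -0.0022 0 0 0 0.5;0 0 0 0 0 0 0.5'|grep -v rot
python3 go.py 66 74 70 90
python3 snap.py p;python3 - <<'E'
from h import *
d=pickle.load(open("p.pkl","rb"));crop(d["scene"],310,160,70,65,6,"pics/x.png");a=cv2.imread("pics/x.png")
crop(d["top"],250,155,60,65,6,"pics/x.png");b=cv2.imread("pics/x.png");cv2.imwrite("pics/p2.png",np.hstack([a,b]))
E
```

```text
time_s: 18.8
ee_pos: [564.4, 49.5, 69.1]
ft_force: [0.3, 0.1, 0.9]
finger_gap: 0.5
t 18.8 box [66.1 74.5 69.1] F [0.3 0.1 0.9] gap 0.5 q [ 0.09  0.44 -0.31  0.81 -0.    0.17]
shift(m) [-0.0005 -0.0001 -0.0009] turn [ 0.002 -0.     0.   ]
```

View pics/p2.png

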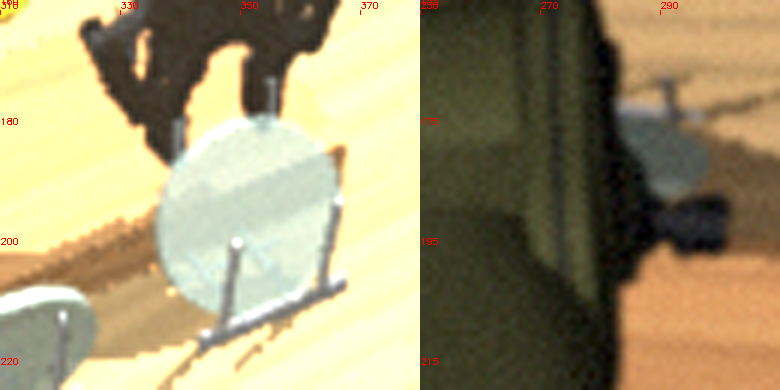

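```bash
python3 -m jog '0 0.0043 -0.002 0 0 0 0.5;0 0.0044 -0.0018 0 0 0 0.5;0 0.0045 -0.0015 0 0 0 0.5;0 0.0045 -0.0013 0 0 0 0.5;0 0 0 0 0 0 0.5'|grep -v rot
python3 go.py 84 74 76 90
python3 snap.py q;python3 - <<'E'
from h import *
d=pickle.load(open("q.pkl","rb"));crop(d["scene"],310,160,70,65,6,"pics/x.png");a=cv2.imread("pics/x.png")
crop(d["top"],250,155,60,65,6,"pics/x.png");b=cv2.imread("pics/x.png");cv2.imwrite("pics/q2.png",np.hstack([a,b]))
E
```

```text
time_s: 19.4
ee_pos: [581.6, 47.9, 75.5]
ft_force: [-0.3, 0.9, 0.0]
finger_gap: 0.5
t 19.4 box [83.4 74.5 75.5] F [-0.3  0.9  0. ] gap 0.5 q [ 0.08  0.46 -0.26  0.85 -0.    0.17]
shift(m) [-0.0005  0.0006 -0.0005] turn [ 0.002 -0.     0.   ]
```

View pics/q2.png

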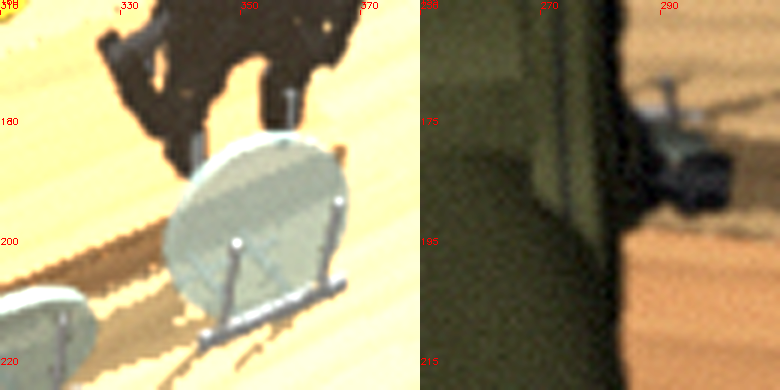

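It's at about 75° and moving freely. I'll carry on past upright, nearly level.

```bash
python3 -m jog '0 0.0045 -0.001 0 0 0 0.5;0 0.0045 -0.0008 0 0 0 0.5;0 0.004 -0.0005 0 0 0 0.5;0 0.004 0 0 0 0 0.5;0 0 0 0 0 0 0.5'|grep -v rot
python3 snap.py r;python3 - <<'E'
from h import *
d=pickle.load(open("r.pkl","rb"));crop(d["scene"],310,160,70,65,6,"pics/x.png");a=cv2.imread("pics/x.png")
crop(d["top"],250,155,60,65,6,"pics/x.png");b=cv2.imread("pics/x.png");cv2.imwrite("pics/r2.png",np.hstack([a,b]))
E
python3 go.py 84 74 76 90
```

```text
time_s: 20.0
ee_pos: [598.1, 46.4, 77.6]
ft_force: [-0.3, 0.4, -0.4]
finger_gap: 0.503
t 20.1 box [99.1 74.4 77.4] F [-0.8  0.4  0.8] gap 0.499 q [ 0.08  0.48 -0.21  0.87  0.    0.16]
shift(m) [-0.0003 -0.0151  0.0014] turn [-0. -0.  0.]
```

View pics/r2.png

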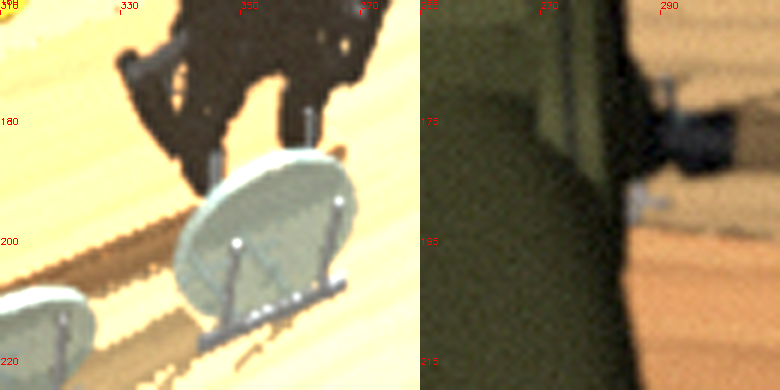

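```bash
python3 -m jog '0 0.003 0 0 0 0 0.5;0 0.003 0 0 0 0 0.5;0 0.003 0 0 0 0 0.5;0 0.002 0 0 0 0 0.5;0 0 0 0 0 0 0.5'|grep -v rot
python3 snap.py s;python3 - <<'E'
from h import *
d=pickle.load(open("s.pkl","rb"));crop(d["scene"],270,160,110,85,7,"pics/s2.png")
E
python3 go.py 84 74 76 90
```

```text
time_s: 20.6
ee_pos: [608.6, 45.5, 77.5]
ft_force: [0.4, 0.5, -0.0]
finger_gap: 0.497
t 20.7 box [110.1  74.3  77.4] F [ 0.3 -0.4  0.5] gap 0.502 q [ 0.07  0.5  -0.18  0.89  0.    0.16]
shift(m) [-0.0003 -0.0261  0.0014] turn [-0. -0.  0.]
```

View pics/s2.png

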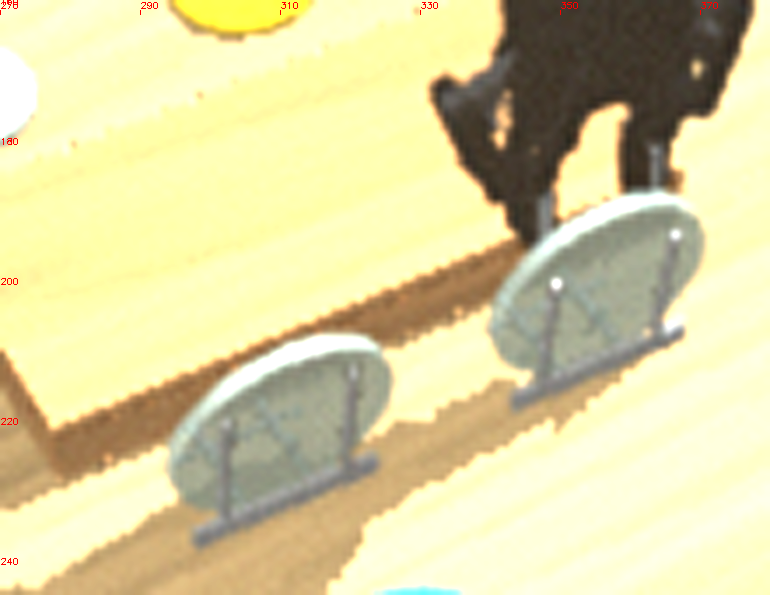

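It looks like the twin in the other rack. I'll give it a small extra push to check it's resting on the tall tines.

```bash
python3 -m jog '0 0.002 0 0 0 0 0.5;0 0.002 0 0 0 0 0.5;0 0 0 0 0 0 0.5'|grep -v rot
python3 -m jog '0 0.002 0 0 0 0 0.5;0 0 0 0 0 0 0.5'|grep -v rot
python3 snap.py t;python3 - <<'E'
from h import *
d=pickle.load(open("t.pkl","rb"));crop(d["scene"],270,160,110,85,7,"pics/t2_.png")
E
```

```text
time_s: 21.0
ee_pos: [612.1, 45.2, 77.4]
ft_force: [0.7, -0.0, -0.2]
finger_gap: 0.499
time_s: 21.2
ee_pos: [612.6, 45.1, 77.3]
ft_force: [-4.2, 0.2, 3.5]
finger_gap: 0.499
```

View pics/t2_.png

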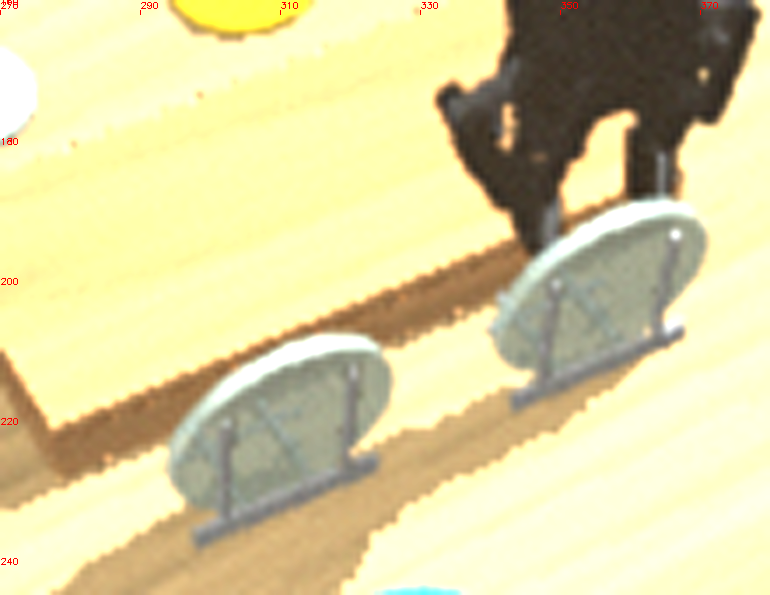

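A firm stop (−4 N): it's against the tall tines. I'll retract gently straight back.

```bash
python3 -m jog '0 -0.002 0 0 0 0 0.5;0 -0.003 0 0 0 0 0.5;0 -0.005 0 0 0 0 0.5;0 -0.01 0 0 0 0 0.5;0 -0.02 0 0 0 0 0.5;0 -0.03 0 0 0 0 0.5;0 -0.04 0 0 0 0 0.5;0 -0.03 -0.02 0 0 0 0.5;0 -0.02 -0.02 0 0 0 0.5;0 0 0 0 0 0 0.5'|grep -v rot
python3 snap.py u;python3 - <<'E'
from h import *
d=pickle.load(open("u.pkl","rb"));crop(d["scene"],270,160,110,85,7,"pics/u2_.png");crop(d["top"],245,155,120,60,6,"pics/u3_.png")
E
python3 go.py 0 74 76 90
```

```text
time_s: 22.3
ee_pos: [452.6, 59.0, 119.4]
ft_force: [1.0, 0.2, 0.6]
finger_gap: 0.502
t 22.4 box [-43.3  74.4 118.1] F [ 0.6  0.  -0.1] gap 0.5 q [ 0.13  0.23 -0.5   0.84 -0.    0.22]
shift(m) [-0.0005  0.0432  0.0422] turn [ 0.003 -0.     0.001]
```

View pics/u2_.png

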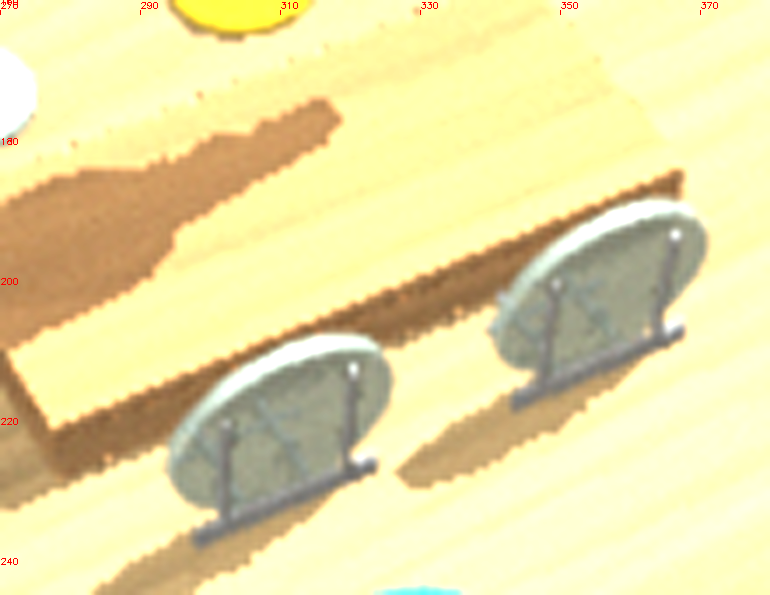

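View pics/u3_.png

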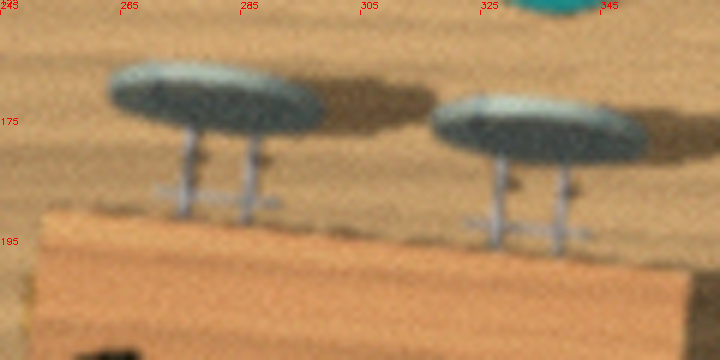

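Standing, leaning on the tall tines, square and matching the twin. Last checks: that it's at rest, that nothing else moved, and how well it's centred.

```bash
python3 -m jog '0 -0.02 -0.03 0 0 0 0.5;0 0 0 0 0 0 0.5;0 0 0 0 0 0 0.5;0 0 0 0 0 0 0.5;0 0 0 0 0 0 0.5;0 0 0 0 0 0 0.5'|grep -v rot
python3 snap.py v
python3 - <<'E'
from tilt import *
L=lambda n:pickle.load(open(n+".pkl","rb"))
a,u,v=L("c0"),L("u"),L("v")
D=lambda p,q,b:np.abs(p["image"][b[1]:b[3],b[0]:b[2]].astype(int)-q["image"][b[1]:b[3],b[0]:b[2]]).mean().round(2)
print("coaster u-v",D(u["scene"],v["scene"],(338,185,375,222)),D(u["top"],v["top"],(258,160,302,180)))
print("standing 0-v",D(a["scene"],v["scene"],(290,205,328,240)),D(a["top"],v["top"],(312,165,358,185)))
for n,b in dict(mug=(385,100,430,150),case=(420,160,485,200),tea=(390,225,425,260),remote=(180,250,300,300),book=(105,215,195,275)).items():print(n,D(a["scene"],v["scene"],b))
# silhouette fit of stood disc: tilt>90 => leaning back
y0=None
c=v["top"];im=c["image"].copy();ims=[]
from go import box2w
t=100
xc=114+7;zc=52
for k,off in(("top",(0,0,0)),("scene",(3.5,3,0))):
    c=v[k];b=(250,155) if k=="top" else (325,170)
    i=cv2.resize(c["image"][b[1]:b[1]+60,b[0]:b[0]+60,::-1],None,fx=6,fy=6,interpolation=cv2.INTER_CUBIC)
    for o in(4,-4):cv2.polylines(i,[((proj(c,circ(xc,74,zc,t,o)+off)-b+.5)*6).astype(np.int32)],True,(0,0,255),1)
    ims.append(i)
cv2.imwrite("pics/final.png",np.hstack(ims))
E
```

```text
time_s: 23.0
ee_pos: [434.8, 60.5, 146.7]
ft_force: [0.6, -0.9, -0.1]
finger_gap: 0.495
coaster u-v 1.75 2.37
standing 0-v 5.6 8.99
mug 6.59
case 5.02
tea 6.86
remote 8.0
book 26.03
```

View pics/final.png

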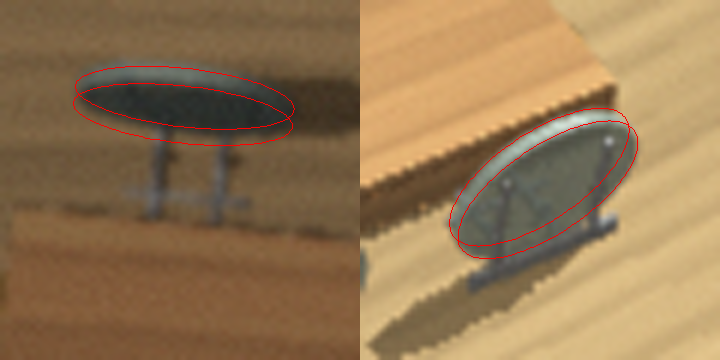

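```bash
python3 - <<'E'
from h import *
L=lambda n:pickle.load(open(n+".pkl","rb"));a,v=L("c0"),L("v")
g=lambda c:cv2.cvtColor(c["image"],cv2.COLOR_RGB2GRAY)
for n,b in dict(standing=(290,205,328,240),mug=(385,100,430,150),case=(420,160,485,200),tea=(390,225,425,260),remote=(180,255,245,297),pen=(240,283,300,300),book=(105,215,195,275)).items():
    T=g(a["scene"])[b[1]:b[3],b[0]:b[2]];r=cv2.matchTemplate(g(v["scene"])[b[1]-8:b[3]+8,b[0]-8:b[2]+8],T,cv2.TM_CCOEFF_NORMED)
    _,m,_,p=cv2.minMaxLoc(r);print(n,"shift px",p[0]-8,p[1]-8,round(m,3))
E
python3 -c "
from rig import job_done;print(job_done())"
```

```text
standing shift px 0 0 0.996
mug shift px 0 0 0.998
case shift px 0 0 0.999
tea shift px 0 0 0.998
remote shift px 0 0 0.971
pen shift px 0 0 0.998
book shift px 0 0 0.571
the job is handed in; nothing more can be done
None
```

The loose coaster now stands in the middle of the empty rack, leaning back on the tall tines, and I handed the job in at about 23 s. I slid it along the lid, tipped it over the far edge, swung its rim up with the fingertips and backed the gripper clear.

**What went wrong on the way:** my first try at standing it up failed. The fingers rose before touching the rim and slipped over it. I backed off, measured the rim again, went in lower and it worked.

**Last checks:**
- **Position:** the outline drawn for a coaster 7 mm behind the slot's centre, on the rack's middle, 52 mm up and leaning back 10° matched it in both pictures by eye. I didn't fit the final pose numerically.
- **At rest:** pictures taken 0.7 s apart show no change, and the gripper is clear with no force on it.
- **Other things:** the standing coaster, mug, case, tealight, remote and pen show no shift in the scene picture. The book also came out at no shift, but on a weak match (0.57), most likely from the arm's changed shadow. The arm was never near it after the start.
- **Camera disagreement:** the two cameras differed by up to about 9 mm on the box position, more than the stated 2 mm. I worked mainly from the top view, and touching the lid and the coaster's rim fitted it within a few mm.

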